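# Clip the sample panels into the cabinet drawer and latch it

## Task

Pull the drawer of the white sample cabinet out to its stop and, with it out, push every coated sample panel on the worktop flat down into a spring-clip bay of the drawer's rack, any free bay, until it is fully home and the clips at both ends have snapped over it. Then push the drawer fully shut and flip the two blue latches on the cabinet down flat against its front; leave the glassware and other things on the bench alone.

Things in the scene. Friction and masses are not known exactly. Their poses are not given: they have to be found in the camera images.
- drawer (a joint): Drawer of the white bench-top sample cabinet (cabinet 280 wide, 190 deep, 94 mm high, fixed to the worktop; it may be turned a little about the vertical). Joint value in m: 0 fully shut, 0.17 at its stop fully out. It slides level, straight out of the cabinet's front towards the robot; about 2 N of friction, stays where it is left. It may start a little open.
- drawer_handle (a point): Middle of the drawer's steel bar handle (moves with the drawer): bar of 10 mm diameter, 110 mm long, level, at 62 mm height, standing 40 mm clear of the drawer front's outer face (centre line to face), on a post at each end. The front's top edge is 79 mm high. Own x points into the cabinet (the way the drawer shuts), y along the bar, z up. Best pinched from above across the bar.
- bay0 (a point): Spring-clip bay 0, front left in the drawer; point: centre of its blue seat, 28 mm above the worktop, where the middle of a seated panel's underside lies. x into the cabinet, y along the panel's 90 mm side, z up. Low black rails along the long sides leave 52 mm for the 46 mm panel; a steel spring clip at each end has a lead-in opening up to 22 mm above the seat.
- bay1 (a point): Spring-clip bay 1, front right in the drawer; point: centre of its blue seat, 28 mm above the worktop, where the middle of a seated panel's underside lies. x into the cabinet, y along the panel's 90 mm side, z up. The clips' noses, 7 mm above the seat, snap over the panel's top as it comes home.
- bay2 (a point): Spring-clip bay 2, back left in the drawer; point: centre of its blue seat, 28 mm above the worktop, where the middle of a seated panel's underside lies. x into the cabinet, y along the panel's 90 mm side, z up. A panel only laid in rests on the lead-ins about 14 mm too high; about 10 N (up to 15) straight down on its rib snaps it home.
- bay3 (a point): Spring-clip bay 3, back right in the drawer; point: centre of its blue seat, 28 mm above the worktop, where the middle of a seated panel's underside lies. x into the cabinet, y along the panel's 90 mm side, z up. Rows 60, columns 120 mm apart. Fully out, the back row's centres are 74 mm before the cabinet; all bays are alike.
- panel0_center (a point): Sample panel 0 (green coating), may be absent; 0.12 kg: aluminium plate 46 (x) x 90 (y) x 6 mm (z) lying flat, with an upright black grip rib across its middle, 34 mm long in x, 12 mm thick in y, from the plate's top to 40 mm above its underside. The point is half-way up, 20 mm above the middle of the underside; z up. Gripped on the rib, closing along the panel's y. Either way round fits any bay.
- panel1_center (a point): Sample panel 1 (orange coating), may be absent; 0.12 kg: aluminium plate 46 (x) x 90 (y) x 6 mm (z) lying flat, with an upright black grip rib across its middle, 34 mm long in x, 12 mm thick in y, from the plate's top to 40 mm above its underside. The point is half-way up, 20 mm above the middle of the underside; z up. Gripped on the rib, closing along the panel's y. Either way round fits any bay.
- panel2_center (a point): Sample panel 2 (white coating), may be absent; 0.12 kg: aluminium plate 46 (x) x 90 (y) x 6 mm (z) lying flat, with an upright black grip rib across its middle, 34 mm long in x, 12 mm thick in y, from the plate's top to 40 mm above its underside. The point is half-way up, 20 mm above the middle of the underside; z up. Gripped on the rib, closing along the panel's y. Either way round fits any bay.
- panel3_center (a point): Sample panel 3 (blue coating), may be absent; 0.12 kg: aluminium plate 46 (x) x 90 (y) x 6 mm (z) lying flat, with an upright black grip rib across its middle, 34 mm long in x, 12 mm thick in y, from the plate's top to 40 mm above its underside. The point is half-way up, 20 mm above the middle of the underside; z up. Gripped on the rib, closing along the panel's y. Either way round fits any bay.
- latch_left (a joint): Blue plastic snap latch (flap 24 wide, 42 long, 3 mm thick) on the left of the cabinet's top front edge, 105 mm from its middle. Angle in rad: 0 hanging down flat on the shut drawer's front (closed), 1.57 sticking out level towards the robot, 3.14 upright, more leaning back over the cabinet (open). Stiff (0.03 N m), stays where left. Starts open, leaning back up to 0.46 rad.
- latch_left_hinge (a point): Middle of the hinge pin of the left latch, 92 mm above the worktop (the cabinet's top is at 94 mm), 4.5 mm before the shut drawer's front face. x into the cabinet, y along the pin, z up.
- latch_left_tip (a point): Middle of the free end of the left latch, 42 mm from the pin; its z axis points from it to the pin.
- latch_right (a joint): Blue plastic snap latch (flap 24 wide, 42 long, 3 mm thick) on the right of the cabinet's top front edge, 105 mm from its middle. Angle in rad: 0 hanging down flat on the shut drawer's front (closed), 1.57 sticking out level towards the robot, 3.14 upright, more leaning back over the cabinet (open). Stiff (0.03 N m), stays where left. Starts open, leaning back up to 0.46 rad.
- latch_right_hinge (a point): Middle of the hinge pin of the right latch, 92 mm above the worktop (the cabinet's top is at 94 mm), 4.5 mm before the shut drawer's front face. x into the cabinet, y along the pin, z up.
- latch_right_tip (a point): Middle of the free end of the right latch, 42 mm from the pin; its z axis points from it to the pin.
- flask_8: Bystander, to be left alone: stoppered glass flask, 60 mm wide, 193 mm tall; origin under its centre.
- timer: Bystander, to be left alone: white bench timer 62x62x18 mm; origin under its centre.
- beaker_0: Bystander, to be left alone: glass beaker 71x76x86 mm; origin under its centre.
- petri_0: Bystander, to be left alone: glass dish 62 mm wide, 14 mm high; origin under its centre.
- tweezers: Bystander, to be left alone: steel tweezers 124 mm long, lying; origin under its centre.
Not all that is in view belongs to the job. What is shaped like the part that bears panel1_center but pink is not meant.

How it is judged:
By the outcome, as a careful person would: the job done as asked, in the order asked, and still so for the second after the job is handed in, with the robot touching nothing.
Of panel0, panel1, panel2, panel3 only 2 to 4 are there at a start; the rules pass over those that are not, and their reading is None.
At some moment in a run one of panel0, panel1, panel2, panel3 may be knocked a few centimetres aside while the robot is not near it.
It also fails if it takes over 210 s, if anything falls off the work surface, if the arm or the gripper's body presses on something with over 40 N, if the wrist force passes 120 N, or if a joint passes its speed limit or range.

## Robot

A 7-joint arm with a two-finger parallel gripper is mounted at the origin on a cart in front of the work surface, level with it; the furniture and walls round the work are solid. World frame = base frame: x ahead of the robot, y to its left, z up, the work surface at z = 0. Lengths are in m, angles in rad, forces in N, time in s.
With the tool pointing down it reaches from about 0.4 to 0.85 m from the base axis. Payload 10.4 kg.
Tool frame: the origin (TCP) lies between the finger pads; the fingertips stand 17 mm ahead of it and the grasp point (between the pads) lies 2 mm behind it; z points along the fingers, y is the direction in which the jaws open and shut (so a half turn about z gives the same grasp; the last joint's range is limited). The gripper opens to 87 mm and grips with 3 to 60 N. Pads are 19 mm wide; open, the fingers measure 117 mm over their backs; the gripper's body (75 mm by 190 mm) begins 51 mm behind the grasp point.
Start: joints at [1.117, 0.332, -0.065, 1.46, 0.022, 1.35, -0.088], TCP at [0.261, -0.568, 0.213] pointing down, gripper open.
Joint ranges: [-2.6, 2.6], [-0.5, 2.12], [-1.47, 1.34], [0.16, 2.42], [-1.27, 4.41], [0.06, 2.06], [-2.6, 2.6]. Speed limits (rad/s): [2.22, 2.22, 2.79, 2.79, 3.14, 3.14, 3.14].

## Interface

Orientations are given as a unit quaternion [w, x, y, z].
In Python, from station import r gives the robot as it stands. The module is installed in compiled form; this text tells all that it offers.
- The arm moves only by the shell command python3 -m crank 'ROWS'. ROWS is JSON, a list of rows, each a list of 5 numbers: the finger opening in m, from 0 to 0.087, then the shift along the tool's x, y, z in m, then the turn about the tool's z in rad. In form: [[claw, tx, ty, tz, roll], ...]. A call has 1 to 20 rows; each row shifts and turns the commanded pose from where the row before left it, along the tool's axes as they then stand; what a row does not reach is not made up. A row lasts 1/12 s, in which the tool goes at most 41.7 mm and 7.16 degrees, less where a joint would pass 70% of its speed; a pose out of reach is approached as far as the arm can. A call with a gripper value outside its range is refused whole. The fingers move at their own pace and stop on an object; the grip force is fixed at half the most. Time passes only in rows, so rows that do not move let the fingers close. It gives the time, the measured TCP pose, the force and the opening at its end, in the units of the state.
- r.sense(): the state, without advancing time (a new reading comes with each control period).
- r.snapshot(name): name is "side" or "top"; returns a dict with "frame" (384x512x3 uint8, blue, green, red), "K" (3x3 intrinsics, pixels), "R" (3x3) and "t" (3): a world point X has camera coordinates R X + t. Camera axes: x right, y down, z forward; pixel columns grow to the right and rows downward; lengths in m; the calibration is good to about 2 mm. A picture is of the moment at which its call begins. There is no depth.
- r.job_done(): hands the job in, once; it reports no verdict.
The state is a dict: "time_s": time; "joint_positions": joint angles; "joint_velocities": joint speeds; "tau": joint torques, N m; "position": TCP position; "orientation": TCP orientation; "wrist_force": force on the tool from outside, world axes, zero at the start; "ft_torque": the same for the moment, N m; "gripper_width": finger opening in m.
Only numpy, scipy, OpenCV 4.12 (cv2) and the standard library are available. Lean on these libraries where they do the work, as an engineer would, in place of code of your own. Each camera call takes 0.05 s, during which the arm holds its last target.

## Working session

There is one attempt and no reset: what is moved stays moved. The work goes in short steps, Python scripts to look and compute and a shell command to move; the robot and the scene stay as the last step left them, time stands still between calls to the robot, and variables do not carry over. Pictures are saved under pics/ and viewed, and the job is handed in when it is done.

```bash
mkdir -p pics; ls; cat > h.py <<'E'
import numpy as np, cv2
from station import r
def snap(name, fn=None):
    s=r.snapshot(name)
    if fn: cv2.imwrite('pics/'+fn,s['frame'])
    return s
def ray(s,u,v):
    K,R,t=map(np.array,(s['K'],s['R'],s['t']))
    c=-R.T@t; d=R.T@np.linalg.solve(K,[u,v,1.]); return c,d/np.linalg.norm(d)
def onz(s,u,v,z):
    c,d=ray(s,u,v); return c+d*(z-c[2])/d[2]
def proj(s,X):
    p=np.array(s['K'])@(np.array(s['R'])@np.array(X)+np.array(s['t'])); return p[:2]/p[2]
def two(s1,p1,s2,p2):
    c1,d1=ray(s1,*p1); c2,d2=ray(s2,*p2)
    A=np.stack([d1,-d2],1); k=np.linalg.lstsq(A,c2-c1,rcond=None)[0]
    a,b=c1+k[0]*d1,c2+k[1]*d2
    return (a+b)/2, np.linalg.norm(a-b)
E
python3 - <<'E'
from h import *
np.set_printoptions(precision=4,suppress=True)
print(r.sense())
for n in('side','top'):
    s=snap(n,n+'0.png'); c,d=ray(s,256,192); print(n,c,d,s['K'][0][0])
E
```

```text
pics
{'time_s': 0.0, 'joint_positions': array([ 1.1174,  0.3329, -0.0647,  1.4609,  0.0216,  1.3499, -0.0885]), 'joint_velocities': array([ 0.0009, -0.0001, -0.0005,  0.0006, -0.0002, -0.0005,  0.0003]), 'tau': array([ -0.0007, -62.3267,   0.0239, -38.9907,  -0.0614,   0.0397,
         0.0001]), 'position': array([ 0.2608, -0.5675,  0.2119]), 'orientation': array([-0.0007,  0.9769,  0.2137, -0.0002]), 'wrist_force': array([0.0728, 0.135 , 0.3655]), 'ft_torque': array([ 0.0213,  0.006 , -0.004 ]), 'gripper_width': 0.08693130160896563}
side [-0.2729 -0.6381  1.3976] [ 0.4916  0.4349 -0.7544] 445.15967774928487
top [0.3496 0.0217 1.5888] [ 0.1317  0.0822 -0.9879] 401.3920069941462
```

View pics/side0.png

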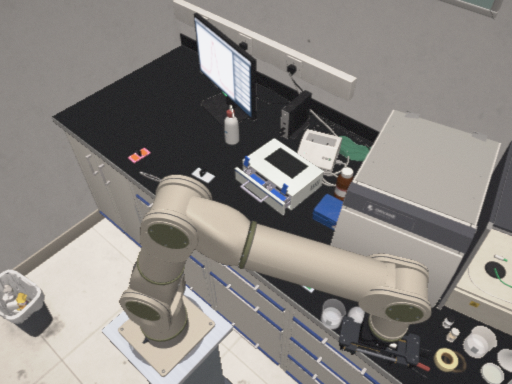

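View pics/top0.png

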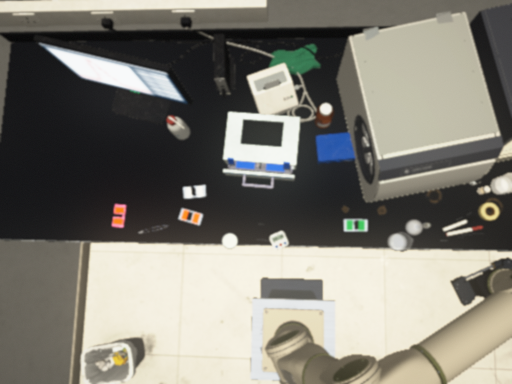

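```bash
python3 - <<'E'
from h import *
s=cv2.imread('pics/top0.png')
cv2.imwrite('pics/t0a.png',cv2.resize(s[100:255,90:310],None,fx=3.6,fy=3.6,interpolation=cv2.INTER_CUBIC))
cv2.imwrite('pics/t0b.png',cv2.resize(s[100:255,300:512],None,fx=3.6,fy=3.6,interpolation=cv2.INTER_CUBIC))
E
```

```text
(no output)
```

View pics/t0a.png

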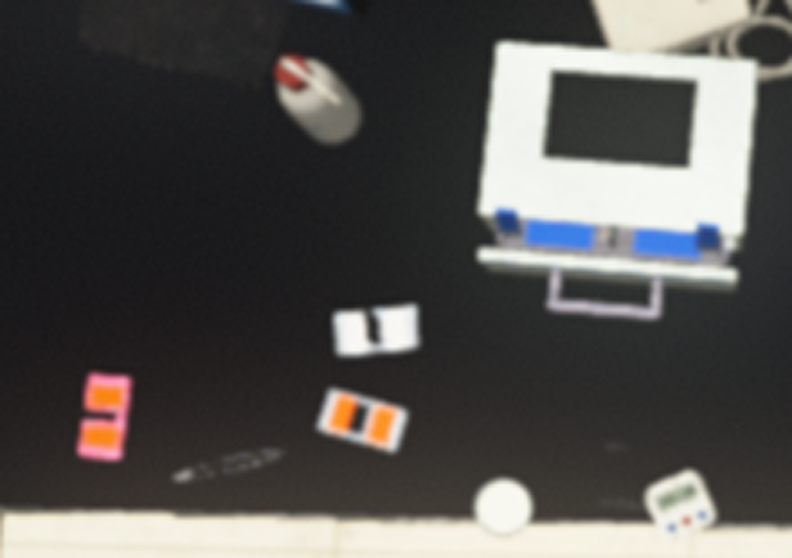

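View pics/t0b.png

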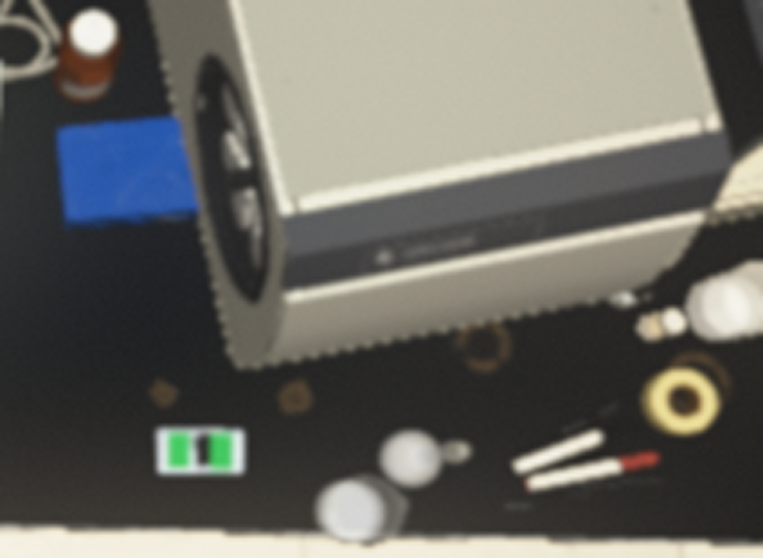

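```bash
python3 - <<'E'
from h import *
np.set_printoptions(precision=4,suppress=True)
s=r.snapshot('top')
P=[onz(s,90+u/3.6,100+v/3.6,.094) for u,v in((497,41),(757,62),(742,237),(480,213))]
for p in P: print(p)
print([np.linalg.norm(P[i]-P[(i+1)%4]) for i in range(4)],[np.arctan2(*(P[(i+1)%4]-P[i])[1::-1]) for i in range(4)])
a,b=[onz(s,90+u/3.6,100+v/3.6,.062) for u,v in((548,306),(661,315))]
print('handle',a,b,np.linalg.norm(a-b),(a+b)/2,np.arctan2((a-b)[1],(a-b)[0]))
f=s['frame']
hsv=cv2.cvtColor(f,cv2.COLOR_BGR2HSV)
for nm,(x0,y0,x1,y1) in dict(white=(178,180,210,202),orange=(174,203,208,228),green=(340,214,372,236)).items():
    c=f[y0:y1,x0:x1]; m=(cv2.cvtColor(c,cv2.COLOR_BGR2HSV)[...,2]>100).astype(np.uint8)
    m=cv2.morphologyEx(m,cv2.MORPH_CLOSE,np.ones((5,5)))
    cs=max(cv2.findContours(m,0,2)[0],key=cv2.contourArea)
    rc=cv2.boxPoints(cv2.minAreaRect(cs))+[x0,y0]
    W=np.array([onz(s,u,v,.006) for u,v in rc])
    e=[W[1]-W[0],W[2]-W[1]]; L=[np.linalg.norm(x) for x in e]; l=e[int(np.argmax(L))]
    print(nm,W.mean(0),L,'long dir deg',np.degrees(np.arctan2(l[1],l[0]))%180, rc.mean(0))
E
```

```text
[0.864  0.2631 0.094 ]
[ 0.8408 -0.0172  0.094 ]
[ 0.6507 -0.0034  0.094 ]
[0.6741 0.2749 0.094 ]
[np.float64(0.2812287308251959), np.float64(0.1905252944155009), np.float64(0.27922863076808574), np.float64(0.19029152021221968)] [np.float64(-1.6536406015909701), np.float64(3.069287552988678), np.float64(1.4870015390192943), np.float64(-0.06177941219367348)]
handle [0.5797 0.2029 0.062 ] [0.5716 0.0813 0.062 ] 0.12189197493965581 [0.5756 0.1421 0.062 ] 1.503808588235757
white [0.5594 0.4045 0.006 ] [np.float64(0.09626467902212434), np.float64(0.05275831436106773)] long dir deg 96.74990671146719 [193.9945 191.4479]
orange [0.4567 0.4159 0.006 ] [np.float64(0.059301758174982955), np.float64(0.09590826602076169)] long dir deg 72.89653200527033 [190.05 216.85]
green [ 0.4388 -0.2352  0.006 ] [np.float64(0.09213530862251232), np.float64(0.050305079951440936)] long dir deg 91.05914813078999 [355.  224.5]
```

```bash
cat >> h.py <<'E'
np.set_printoptions(precision=4,suppress=True)
from scipy.spatial.transform import Rotation as Ro
def Rt():
    s=r.sense(); q=s['orientation']; return Ro.from_quat([q[1],q[2],q[3],q[0]]).as_matrix(), np.array(s['position']), s
def plan(x=None,y=None,z=None,ydir=None):
    """ydir: wanted world heading (deg) of jaw axis, mod 180"""
    R,p,s=Rt(); t=np.array([p[i] if v is None else v for i,v in enumerate((x,y,z))])
    h=np.degrees(np.arctan2(R[1,1],R[0,1]))
    print('t %.2f pos %s jaw %.2f tilt %.2f w %.4f F %s j7 %.2f'%(s['time_s'],p,h,np.degrees(np.arccos(-R[2,2])),s['gripper_width'],s['wrist_force'],s['joint_positions'][6]))
    print('shift mm (tool x,y,z)',np.round(R.T@(t-p)*1000,1))
    if ydir is not None:
        d=(ydir-h+90)%180-90
        R2=R@Ro.from_euler('z',-d,degrees=True).as_matrix()
        print('roll total rad %.4f (%.1f deg); shift if rolled first'%(-np.radians(d),-d),np.round(R2.T@(t-p)*1000,1))
E
python3 - <<'E'
from h import *
s=r.snapshot('top')
for n,u,v,z in(('beaker',400,241,.08),('flask?',413,228,.19),('timer',279,240,.018),('petri',230,241,.014),('mach',375,200,0),('mach2',365,200,.2)): print(n,onz(s,u,v,z))
plan(.5756,.1421,.30,-4.4)
E
```

```text
beaker [ 0.3776 -0.385   0.08  ]
flask? [ 0.4203 -0.3996  0.19  ]
timer [0.3723 0.0582 0.018 ]
petri [0.3642 0.2503 0.014 ]
mach [ 0.5364 -0.3143  0.    ]
mach2 [ 0.5124 -0.2383  0.2   ]
t 0.20 pos [ 0.2609 -0.5677  0.2122] jaw -65.31 tilt 0.05 w 0.0875 F [ 0.2411 -0.8409 -0.5013] j7 -0.09
shift mm (tool x,y,z) [ 582.4 -513.6  -87.4]
roll total rad -1.0632 (-60.9 deg); shift if rolled first [731.9 259.3 -87.4]
```

```bash
python3 -m crank '[[0.087,0,0,-0.03,0],[0.087,0,0,-0.03,0],[0.06,0,0,-0.028,0],[0.03,0,0,0,-0.05],[0.03,0,0,0,-0.115],[0.03,0,0,0,-0.115],[0.03,0,0,0,-0.115],[0.03,0,0,0,-0.115],[0.03,0,0,0,-0.115],[0.03,0,0,0,-0.115],[0.03,0,0,0,-0.115],[0.03,0,0,0,-0.115],[0.03,0,0,0,-0.093]]'; python3 -c "
from h import *
plan(.5756,.1421,.30,-4.4)"
```

```text
time_s: 1.28
position: [0.261, -0.5678, 0.3004]
orientation: [-0.0, 0.732, 0.682, 0.0]
wrist_force: [0.4, -0.7, 0.7]
gripper_width: 0.0311
t 1.28 pos [ 0.261  -0.5678  0.3004] jaw -4.07 tilt 0.02 w 0.0311 F [ 0.445  -0.7088  0.7255] j7 0.96
shift mm (tool x,y,z) [730.5 263.5   0.6]
roll total rad 0.0058 (0.3 deg); shift if rolled first [732.  259.3   0.6]
```

```bash
python3 -m crank '[[0.03,0.012,0.004,0,0.0058],[0.03,0.024,0.009,0,0],[0.03,0.034,0.012,0,0],[0.03,0.038,0.013,0,0],[0.03,0.038,0.014,0,0],[0.03,0.038,0.014,0,0],[0.03,0.038,0.014,0,0],[0.03,0.038,0.014,0,0],[0.03,0.038,0.014,0,0],[0.03,0.038,0.014,0,0],[0.03,0.038,0.014,0,0],[0.03,0.038,0.014,0,0],[0.03,0.038,0.014,0,0],[0.03,0.038,0.014,0,0],[0.03,0.038,0.014,0,0],[0.03,0.038,0.013,0,0],[0.03,0.038,0.013,0,0],[0.03,0.038,0.013,0,0],[0.03,0.034,0.012,0,0],[0.03,0.020,0.007,0,0]]'; python3 -c "
from h import *
plan(.5756,.1421,.20,-4.4)
snap('top','top1.png')
s=snap('side','side1.png')
cv2.imwrite('pics/s1.png',cv2.resize(s['frame'][80:260,100:370],None,fx=2.9,fy=2.9,interpolation=cv2.INTER_CUBIC))"
```

```text
time_s: 2.95
position: [0.567, 0.1082, 0.3004]
orientation: [-0.0, 0.736, 0.677, 0.0]
wrist_force: [-0.2, 0.1, 0.0]
gripper_width: 0.0297
t 2.95 pos [0.567  0.1082 0.3004] jaw -4.74 tilt 0.07 w 0.0297 F [-0.2434  0.0738  0.0263] j7 -0.49
shift mm (tool x,y,z) [ 34.3   5.8 100.4]
roll total rad -0.0059 (-0.3 deg); shift if rolled first [ 34.3   6.  100.4]
```

View pics/s1.png

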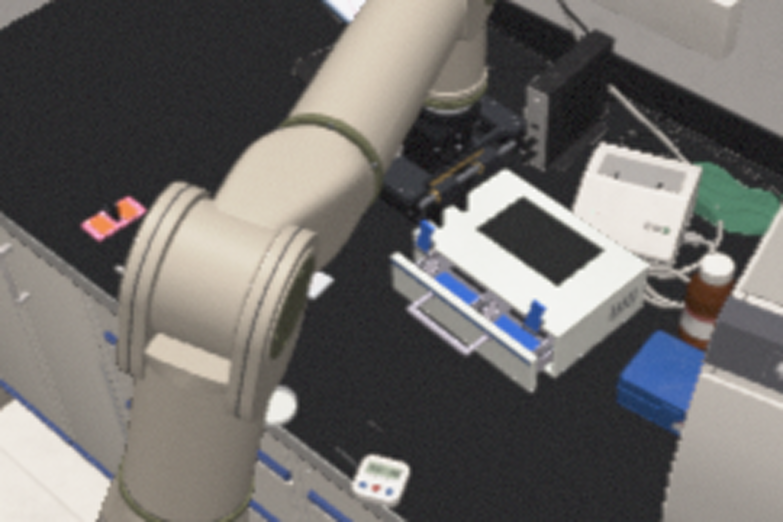

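```bash
python3 -c "
from h import *
s=r.snapshot('side')
for u,v in((413,306),(468,350)): print(onz(s,100+u/2.9,80+v/2.9,.062))
print((proj(s,[.5756,.1421,.062])-[100,80])*2.9)"
```

```text
[0.5876 0.1961 0.062 ]
[0.5774 0.0864 0.062 ]
[436.2626 330.2577]
```

```bash
python3 -m crank '[[0.03,0.015,0.004,0.02,-0.0059],[0.03,0.0193,0.0045,0.03,0],[0.03,0,0,0.035,0],[0.03,0,0,0.035,0],[0.03,0,0,0.03,0],[0.03,0,0,0.025,0],[0.03,0,0,0.02,0],[0.03,0,0,0.015,0],[0.03,0,0,0.015,0],[0.03,0,0,0.01,0],[0.03,0,0,0,0]]'; python3 -c "
from h import *
plan(.578,.142,.062,-4.4)
s=snap('side','side2.png')
cv2.imwrite('pics/s2.png',cv2.resize(s['frame'][130:230,200:330],None,fx=5,fy=5,interpolation=cv2.INTER_CUBIC))"
```

```text
time_s: 4.02
position: [0.5773, 0.1351, 0.0638]
orientation: [-0.0, 0.735, 0.678, -0.002]
wrist_force: [-0.0, 0.4, -0.1]
gripper_width: 0.0302
t 4.02 pos [0.5773 0.1351 0.0638] jaw -4.56 tilt 0.18 w 0.0302 F [-0.0074  0.3766 -0.0628] j7 -0.65
shift mm (tool x,y,z) [7.  0.1 1.8]
roll total rad -0.0028 (-0.2 deg); shift if rolled first [7.  0.2 1.8]
```

View pics/s2.png

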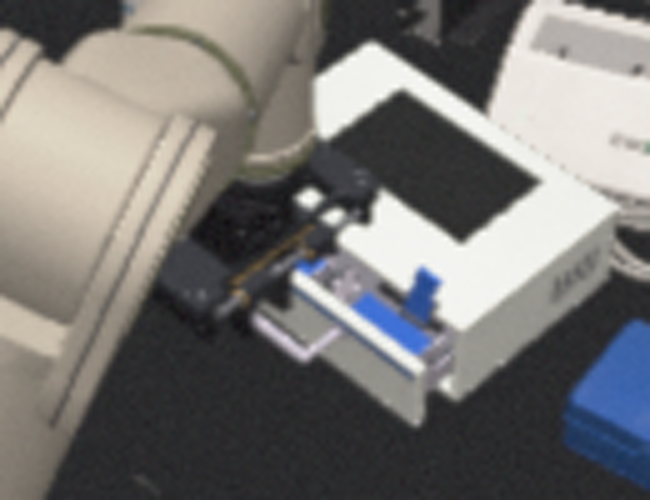

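```bash
python3 -m crank '[[0.0,0,0,0,-0.0028],[0.0,0,0,0,0],[0.0,0,0,0,0],[0.0,0,0,0,0]]'; python3 -m crank '[[0.0,0,-0.005,0,0],[0.0,0,-0.01,0,0],[0.0,0,-0.015,0,0],[0.0,0,-0.015,0,0],[0.0,0,-0.015,0,0],[0.0,0,-0.015,0,0],[0.0,0,-0.015,0,0],[0.0,0,-0.01,0,0],[0.0,0,-0.01,0,0],[0.0,0,0,0,0]]'; python3 -c "
from h import *
plan()"
```

```text
time_s: 4.4
position: [0.5791, 0.1366, 0.0664]
orientation: [0.0, 0.733, 0.68, 0.0]
wrist_force: [0.3, 0.2, -0.2]
gripper_width: 0.0109
time_s: 5.23
position: [0.4675, 0.1449, 0.0657]
orientation: [0.0, 0.732, 0.681, -0.0]
wrist_force: [0.3, 0.3, 0.0]
gripper_width: 0.0006
t 5.23 pos [0.4675 0.1449 0.0657] jaw -4.19 tilt 0.05 w 0.0006 F [0.2521 0.3124 0.0145] j7 -0.66
shift mm (tool x,y,z) [0. 0. 0.]
```

```bash
python3 -c "
from h import *
s=snap('side','side3.png')
t=snap('top','top3.png')
a=cv2.resize(s['frame'][130:230,180:330],None,fx=4,fy=4,interpolation=cv2.INTER_CUBIC)
cv2.imwrite('pics/s3.png',a)
cv2.imwrite('pics/t3.png',cv2.resize(t['frame'][100:250,180:330],None,fx=4,fy=4,interpolation=cv2.INTER_CUBIC))"
```

```text
(no output)
```

View pics/s3.png

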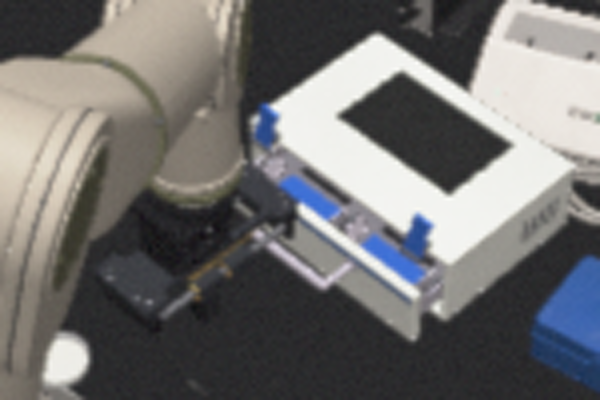

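View pics/t3.png

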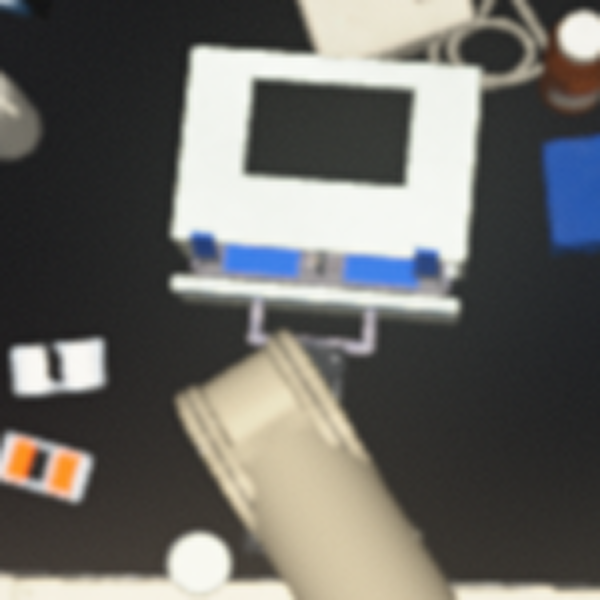

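```bash
python3 -c "
from h import *
s=r.snapshot('side');t=r.snapshot('top')
print(two(t,(180+372/4,100+349/4),s,(180+325/4,130+283/4)))
print(two(t,(180+250/4,100+339/4),s,(242.4,185.5)))
p=r.sense()['position']; print(p, proj(s,p),proj(t,p))
print((proj(s,p)-[180,130])*4,(proj(t,p)-[180,100])*4)
"
```

```text
(array([0.5718, 0.083 , 0.0693]), np.float64(0.0010417061965960408))
(array([0.5838, 0.1986, 0.063 ]), np.float64(0.008912117216612604))
[0.4697 0.1446 0.0658] [231.6286 208.6496] [256.4661 213.5665]
[206.5145 314.5985] [305.8644 454.2659]
```

```bash
python3 -c "
from h import *
s=r.snapshot('side')
for p in ([0.5773,0.1351,0.0638],[.5773,.1351,.0468],[0.577,0.141,0.063],[.579,.196,.062],[.572,.086,.062]): print((proj(s,p)-[200,130])*5)
im=cv2.imread('pics/side2.png')
cv2.imwrite('pics/s2b.png',cv2.resize(im[160:215,220:290],None,fx=10,fy=10,interpolation=cv2.INTER_CUBIC))
im=cv2.imread('pics/side3.png')
cv2.imwrite('pics/s3b.png',cv2.resize(im[165:225,200:280],None,fx=9,fy=9,interpolation=cv2.INTER_CUBIC))
"
```

```text
[260.1833 321.091 ]
[260.4203 335.0152]
[254.3709 318.2653]
[204.9241 283.6936]
[302.7714 357.7363]
```

View pics/s2b.png

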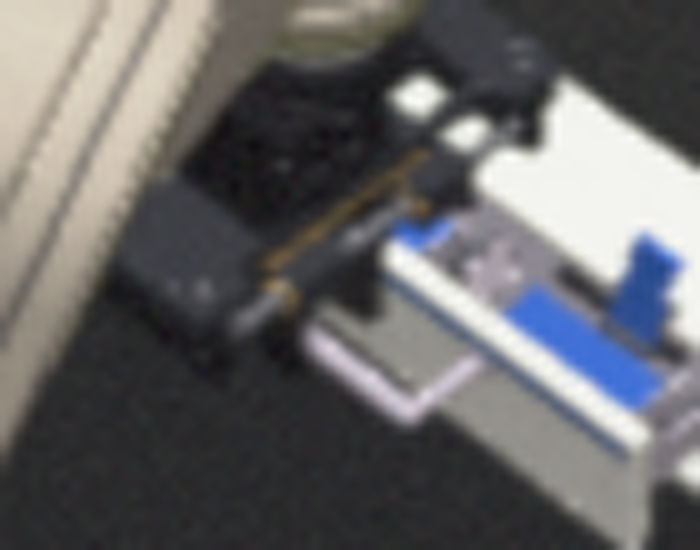

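View pics/s3b.png

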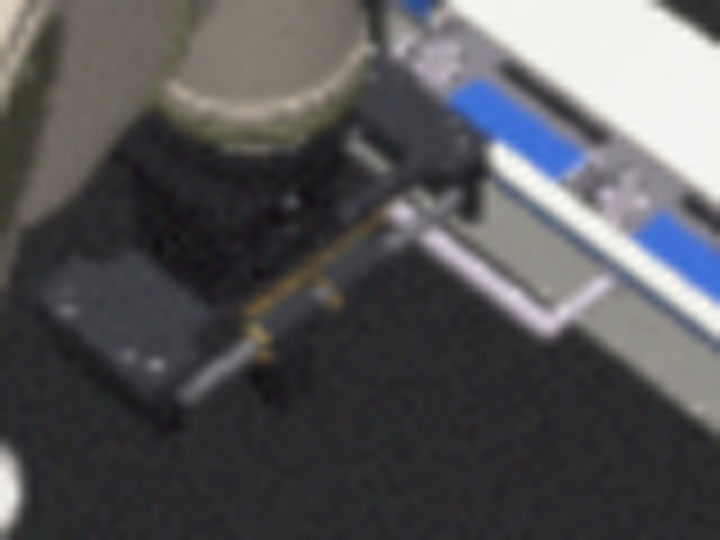

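```bash
python3 -c "
from h import *
plan(.577,.141,.048,-4.4)"; python3 -m crank '[[0.034,0,0,-0.02,0],[0.034,0,0,-0.02,0],[0.034,0,0.01,0,0],[0.034,0,0.02,0,0],[0.034,0,0.025,0,0],[0.034,0,0.025,0,0],[0.034,0,0.018,0,0],[0.034,0,0.01,0,0],[0.034,0,0,0,0],[0.034,0,0,0,0]]';python3 -c "
from h import *
plan(.577,.141,.048,-4.4)"
```

```text
t 5.48 pos [0.4696 0.1447 0.0657] jaw -4.28 tilt 0.03 w 0.0004 F [-0.3304  0.2189 -0.5424] j7 -0.66
shift mm (tool x,y,z) [  4.4 107.3  17.7]
roll total rad 0.0021 (0.1 deg); shift if rolled first [  4.6 107.3  17.7]
time_s: 6.32
position: [0.5768, 0.1368, 0.1048]
orientation: [-0.001, 0.733, 0.68, -0.0]
wrist_force: [-0.5, 0.0, 0.4]
gripper_width: 0.0336
t 6.32 pos [0.5768 0.1368 0.1048] jaw -4.27 tilt 0.08 w 0.0336 F [-0.4672  0.0279  0.4472] j7 -0.62
shift mm (tool x,y,z) [ 4.2 -0.  56.8]
roll total rad 0.0022 (0.1 deg); shift if rolled first [ 4.2 -0.  56.8]
```

```bash
python3 -m crank '[[0.034,0.004,0,0.015,0],[0.034,0,0,0.015,0],[0.034,0,0,0.012,0],[0.034,0,0,0.008,0],[0.034,0,0,0.006,0],[0.034,0,0,0,0],[0.034,0,0,0,0]]';python3 -c "
from h import *
plan(.577,.141,.048,-4.4)
s=snap('side','side4.png')
cv2.imwrite('pics/s4b.png',cv2.resize(s['frame'][160:215,220:290],None,fx=10,fy=10,interpolation=cv2.INTER_CUBIC))"
```

```text
time_s: 6.9
position: [0.577, 0.1408, 0.0497]
orientation: [0.0, 0.733, 0.68, -0.0]
wrist_force: [-0.4, 0.2, 0.4]
gripper_width: 0.034
t 6.90 pos [0.577  0.1408 0.0497] jaw -4.24 tilt 0.00 w 0.0340 F [-0.4061  0.217   0.4318] j7 -0.67
shift mm (tool x,y,z) [0.2 0.  1.7]
roll total rad 0.0028 (0.2 deg); shift if rolled first [0.2 0.  1.7]
```

View pics/s4b.png

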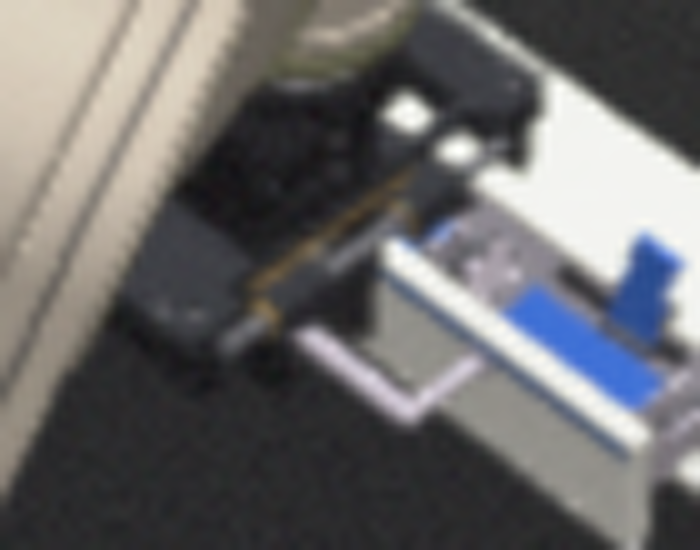

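```bash
python3 -m crank '[[0.0,0,0,0,0],[0.0,0,0,0,0],[0.0,0,0,0,0],[0.0,0,0,0,0],[0.0,0,0,0,0],[0.0,0,0,0,0],[0.0,0,0,0,0],[0.0,0,0,0,0]]'
```

```text
time_s: 7.62
position: [0.5775, 0.1407, 0.05]
orientation: [0.0, 0.733, 0.68, 0.0]
wrist_force: [1.7, -0.4, 2.0]
gripper_width: 0.0087
```

```bash
python3 -m crank '[[0.0,0,-0.003,0,0],[0.0,0,-0.006,0,0],[0.0,0,-0.008,0,0],[0.0,0,-0.01,0,0],[0.0,0,-0.01,0,0],[0.0,0,-0.01,0,0],[0.0,0,-0.01,0,0],[0.0,0,-0.01,0,0],[0.0,0,-0.01,0,0],[0.0,0,-0.01,0,0],[0.0,0,-0.01,0,0],[0.0,0,-0.01,0,0],[0.0,0,-0.005,0,0]]'; python3 -c "
from h import *
plan()
t=snap('top','top4.png')
cv2.imwrite('pics/t4.png',cv2.resize(t['frame'][100:250,180:330],None,fx=4,fy=4,interpolation=cv2.INTER_CUBIC))"
```

```text
time_s: 8.7
position: [0.4636, 0.1492, 0.0499]
orientation: [0.0, 0.733, 0.681, -0.0]
wrist_force: [3.0, 0.9, 5.2]
gripper_width: 0.009
t 8.70 pos [0.4636 0.1492 0.0499] jaw -4.20 tilt 0.05 w 0.0090 F [3.019  0.88   5.1913] j7 -0.69
shift mm (tool x,y,z) [0. 0. 0.]
```

View pics/t4.png

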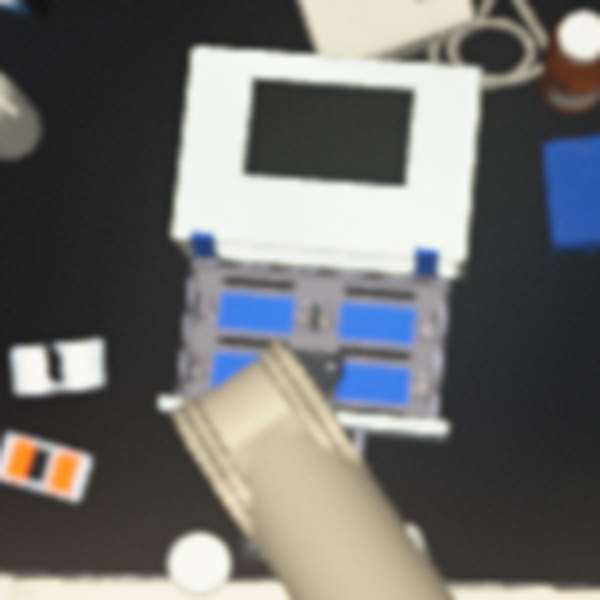

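```bash
python3 -m crank '[[0.0,0,-0.004,0,0],[0.0,0,-0.004,0,0],[0.0,0,-0.004,0,0],[0.0,0,0,0,0]]'; python3 -m crank '[[0.0,0,-0.003,0,0],[0.0,0,-0.003,0,0],[0.0,0,0,0,0]]';  python3 -m crank '[[0.0,0,-0.003,0,0],[0.0,0,-0.003,0,0],[0.0,0,0,0,0]]'
```

```text
time_s: 9.08
position: [0.4519, 0.1501, 0.0498]
orientation: [0.0, 0.733, 0.681, -0.0]
wrist_force: [-1.7, 0.2, 9.5]
gripper_width: 0.0094
time_s: 9.33
position: [0.4461, 0.1505, 0.0498]
orientation: [0.0, 0.733, 0.681, -0.0]
wrist_force: [-0.7, 0.5, 9.7]
gripper_width: 0.0092
time_s: 9.58
position: [0.4453, 0.1506, 0.0501]
orientation: [0.003, 0.733, 0.68, 0.004]
wrist_force: [27.0, 3.1, -20.4]
gripper_width: 0.0089
```

```bash
python3 -m crank '[[0.0,0,0.002,0,0],[0.0,0,0.002,0,0],[0.0,0,0,0,0]]'; python3 -m crank '[[0.034,0,0.0005,0,0],[0.034,0,0,0,0],[0.034,0,0,0,0],[0.034,0,0,0,0],[0.034,0,0,-0.01,0],[0.034,0,0,-0.02,0],[0.034,0,0,-0.03,0],[0.034,0,0,-0.035,0],[0.06,0,0,-0.035,0],[0.08,0,0,-0.035,0],[0.08,0,0,-0.035,0],[0.08,0,0,-0.02,0]]'; python3 -c "
from h import *
plan()"
```

```text
time_s: 9.83
position: [0.4454, 0.1506, 0.0499]
orientation: [0.0, 0.733, 0.68, 0.0]
wrist_force: [4.5, -0.7, 5.4]
gripper_width: 0.0088
time_s: 10.83
position: [0.4461, 0.1513, 0.2739]
orientation: [0.001, 0.733, 0.681, 0.001]
wrist_force: [0.1, 0.6, -0.2]
gripper_width: 0.0531
t 10.83 pos [0.4461 0.1513 0.2739] jaw -4.19 tilt 0.22 w 0.0531 F [ 0.0862  0.5632 -0.2379] j7 -0.48
shift mm (tool x,y,z) [0. 0. 0.]
```

```bash
python3 -m crank '[[0.08,0,0,0,-0.05],[0.08,0,0,0,-0.115],[0.08,0,0,0,-0.12],[0.08,0,0,0,-0.12],[0.08,0,0,0,-0.12],[0.08,0,0,0,-0.12],[0.08,0,0,0,-0.12],[0.08,0,0,0,-0.12],[0.08,0,0,0,-0.12],[0.08,0,0,0,-0.12],[0.08,0,0,0,-0.12],[0.08,0,0,0,-0.12],[0.08,0,0,0,-0.12],[0.08,0,0,0,-0.12],[0.08,0,0,0,-0.115],[0.08,0,0,0,-0.05]]'; python3 -c "
from h import *
plan(.5594,.4045,.2,96.75)"
```

```text
time_s: 12.17
position: [0.4453, 0.1507, 0.2701]
orientation: [-0.0, -0.066, 0.998, -0.0]
wrist_force: [-0.6, -0.4, 0.9]
gripper_width: 0.08
t 12.17 pos [0.4453 0.1507 0.2701] jaw 97.60 tilt 0.01 w 0.0800 F [-0.5694 -0.3578  0.9115] j7 1.29
shift mm (tool x,y,z) [-146.7  236.5   70. ]
roll total rad 0.0148 (0.8 deg); shift if rolled first [-143.1  238.6   70. ]
```

```bash
python3 -m crank '[[0.08,-0.010,0.016,0,0.0148],[0.08,-0.018,0.030,0,0],[0.08,-0.018,0.030,0.01,0],[0.08,-0.018,0.030,0.01,0],[0.08,-0.018,0.030,0.01,0],[0.08,-0.018,0.030,0.01,0],[0.08,-0.018,0.030,0.01,0],[0.08,-0.014,0.024,0.01,0],[0.08,-0.011,0.0186,0.01,0],[0.08,0,0,0,0],[0.08,0,0,0,0]]'; python3 -c "
from h import *
plan(.5594,.4045,.1,96.75)
t=snap('top','top5.png')
cv2.imwrite('pics/t5.png',cv2.resize(t['frame'][100:250,160:310],None,fx=4,fy=4,interpolation=cv2.INTER_CUBIC))
t=snap('side','side5.png')
cv2.imwrite('pics/s5.png',cv2.resize(t['frame'][110:250,150:340],None,fx=4,fy=4,interpolation=cv2.INTER_CUBIC))
"
```

```text
time_s: 13.08
position: [0.5604, 0.4043, 0.199]
orientation: [-0.001, -0.056, 0.998, 0.0]
wrist_force: [-1.2, -0.5, 0.2]
gripper_width: 0.08
t 13.08 pos [0.5604 0.4043 0.199 ] jaw 96.44 tilt 0.14 w 0.0800 F [-1.1785 -0.502   0.1963] j7 0.72
shift mm (tool x,y,z) [ 0.7  0.3 99. ]
roll total rad -0.0055 (-0.3 deg); shift if rolled first [ 0.7  0.3 99. ]
```

View pics/t5.png

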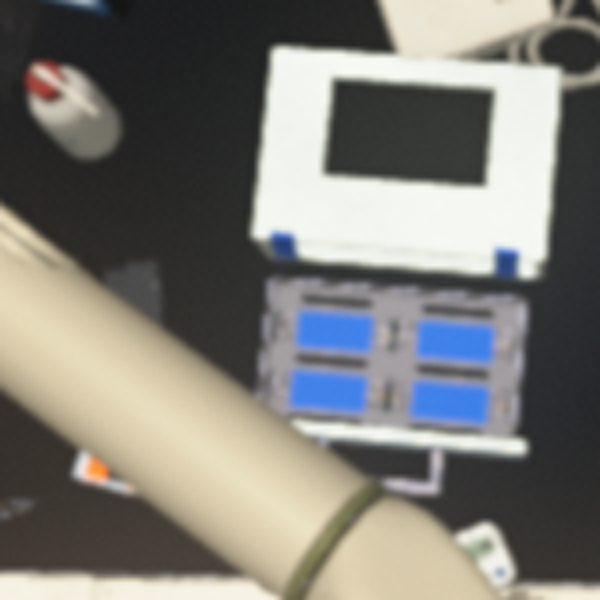

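View pics/s5.png

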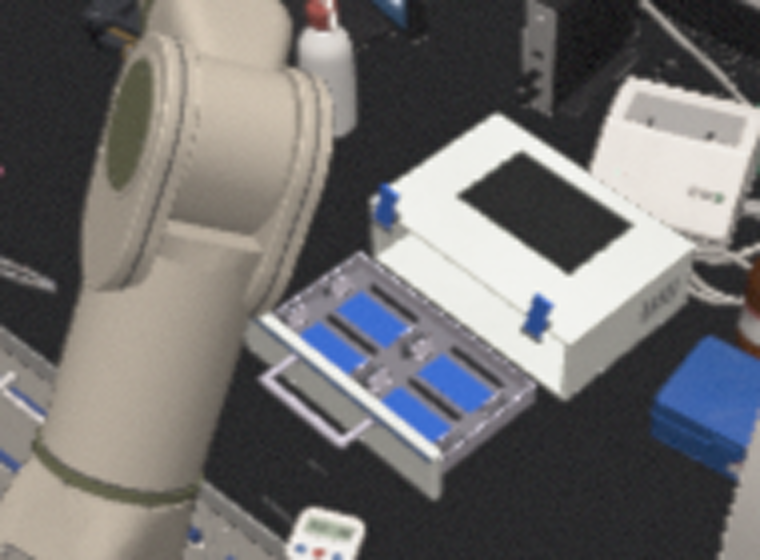

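```bash
python3 - <<'E'
from h import *
for n in('top','side'):
    s=r.snapshot(n); f=s['frame']; hsv=cv2.cvtColor(f,cv2.COLOR_BGR2HSV)
    m=((hsv[...,0]>100)&(hsv[...,0]<120)&(hsv[...,1]>130)&(hsv[...,2]>170)).astype(np.uint8)
    for c in cv2.findContours(m,0,2)[0]:
        if cv2.contourArea(c)>60:
            bx=cv2.boxPoints(cv2.minAreaRect(c)); M=cv2.moments(c)
            W=np.array([onz(s,*p,.028) for p in bx]); e=[W[1]-W[0],W[2]-W[1]]
            q=(M['m10']/M['m00'],M['m01']/M['m00'])
            print(n,np.array(q),onz(s,*q,.028),[np.linalg.norm(x) for x in e],[np.degrees(np.arctan2(x[1],x[0]))%180 for x in e])
u=np.array([np.cos(.076),-np.sin(.076)]); w=np.array([-u[1],u[0]]); F=np.array([.6624,.1357])
for k,(a,b) in enumerate(((134,60),(134,-60),(74,60),(74,-60))): print('bay',k,F-u*a/1000+w*b/1000)
E
```

```text
top [271.9256 200.0664] [0.5267 0.0883 0.028 ] [np.float64(0.0705874931518634), np.float64(0.03146535855987191)] [np.float64(90.84439905862764), np.float64(0.941405096616819)]
top [241.4762 197.381 ] [0.5355 0.2084 0.028 ] [np.float64(0.03296401565294184), np.float64(0.06958195537168618)] [np.float64(177.10190583562135), np.float64(86.04561997738577)]
top [273.5202 184.9718] [0.5866 0.0832 0.028 ] [np.float64(0.06697107076974038), np.float64(0.03177930980782934)] [np.float64(90.6961494558633), np.float64(0.9223085654645047)]
top [243.1808 182.3131] [0.5957 0.2034 0.028 ] [np.float64(0.03328767445259403), np.float64(0.07124354216487892)] [np.float64(177.0988203356615), np.float64(85.87238939922763)]
top [333.8337 146.2959] [ 0.7439 -0.1518  0.028 ] [np.float64(0.12966030771316486), np.float64(0.09354679555515491)] [np.float64(95.38953865618156), np.float64(4.409213079101846)]
side [329.3148 212.7083] [ 0.727  -0.1355  0.028 ] [np.float64(0.04757957646464618), np.float64(0.0913037565210133)] [np.float64(15.702302741505386), np.float64(96.29457096814004)]
side [253.5274 213.0548] [0.531  0.0868 0.028 ] [np.float64(0.02526225713169349), np.float64(0.07342607741710223)] [np.float64(11.485502545896882), np.float64(87.35623479597965)]
side [263.5149 205.4703] [0.5859 0.0823 0.028 ] [np.float64(0.03498100114695343), np.float64(0.07348877569186252)] [np.float64(10.289653569859952), np.float64(85.40075957871008)]
side [232.6587 196.4427] [0.5398 0.2072 0.028 ] [np.float64(0.024947882682216704), np.float64(0.06895226404004995)] [np.float64(11.851730216155618), np.float64(85.52948953654901)]
side [242.7552 189.3974] [0.5947 0.2019 0.028 ] [np.float64(0.03506574058912456), np.float64(0.0707666323252563)] [np.float64(11.586992116974464), np.float64(84.61990169173838)]
bay 0 [0.5333 0.2057]
bay 1 [0.5242 0.086 ]
bay 2 [0.5932 0.2011]
bay 3 [0.5841 0.0815]
```

```bash
python3 -m crank '[[0.05,0.0007,0,0.015,-0.0055],[0.05,0,0,0.025,0],[0.05,0,0,0.03,0],[0.05,0,0,0.03,0],[0.05,0,0,0.025,0],[0.05,0,0,0.02,0],[0.05,0,0,0.012,0],[0.05,0,0,0.008,0],[0.05,0,0,0.004,0],[0.05,0,0,0,0]]'; python3 -c "
from h import *
plan(.5594,.4045,.03,96.75)"; python3 -m crank '[[0,0,0,0,0],[0,0,0,0,0],[0,0,0,0,0],[0,0,0,0,0],[0,0,0,0,0],[0,0,0,0,0],[0,0,0,0,0],[0,0,0,0,0]]'
```

```text
time_s: 14.12
position: [0.561, 0.4032, 0.031]
orientation: [0.0, -0.058, 0.998, 0.0]
wrist_force: [0.1, 0.6, -0.9]
gripper_width: 0.0501
t 14.12 pos [0.561  0.4032 0.031 ] jaw 96.61 tilt 0.02 w 0.0501 F [ 0.1397  0.6417 -0.885 ] j7 0.66
shift mm (tool x,y,z) [1.5 1.5 1. ]
roll total rad -0.0024 (-0.1 deg); shift if rolled first [1.5 1.5 1. ]
time_s: 14.78
position: [0.5608, 0.4035, 0.0308]
orientation: [0.0, -0.058, 0.998, 0.0]
wrist_force: [0.2, -0.9, 0.2]
gripper_width: 0.0054
```

```bash
python3 -m crank '[[0,0,0,0,0],[0,0,0,0,0]]'; python3 -c "
from h import *
t=snap('top','top6.png')
cv2.imwrite('pics/t6.png',cv2.resize(t['frame'][150:250,140:240],None,fx=6,fy=6,interpolation=cv2.INTER_CUBIC))
s=snap('side','side6.png')
print(proj(s,[.561,.4035,.031]),proj(t,[.561,.4035,.031]),proj(s,[.561,.4035,.013]))
cv2.imwrite('pics/s6.png',cv2.resize(s['frame'][100:240,120:310],None,fx=4,fy=4,interpolation=cv2.INTER_CUBIC))
"
```

```text
time_s: 14.95
position: [0.5608, 0.4035, 0.0307]
orientation: [0.0, -0.058, 0.998, 0.0]
wrist_force: [0.3, 0.8, 0.6]
gripper_width: 0.0008
[202.4157 170.106 ] [192.7817 190.1928] [202.817  173.0171]
```

View pics/t6.png

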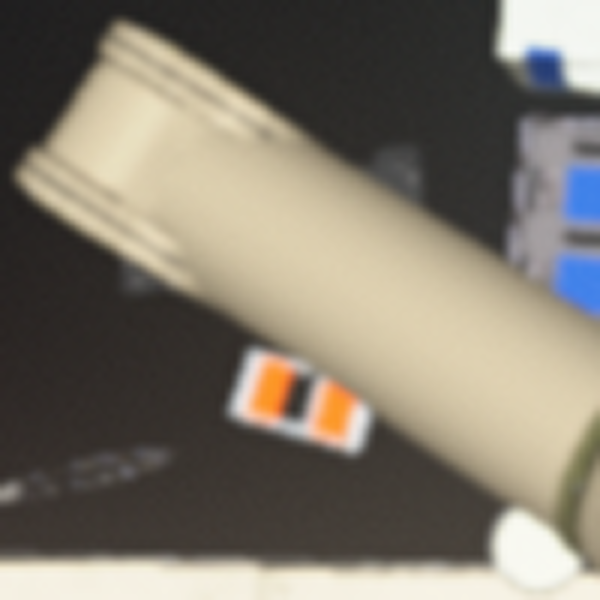

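View pics/s6.png

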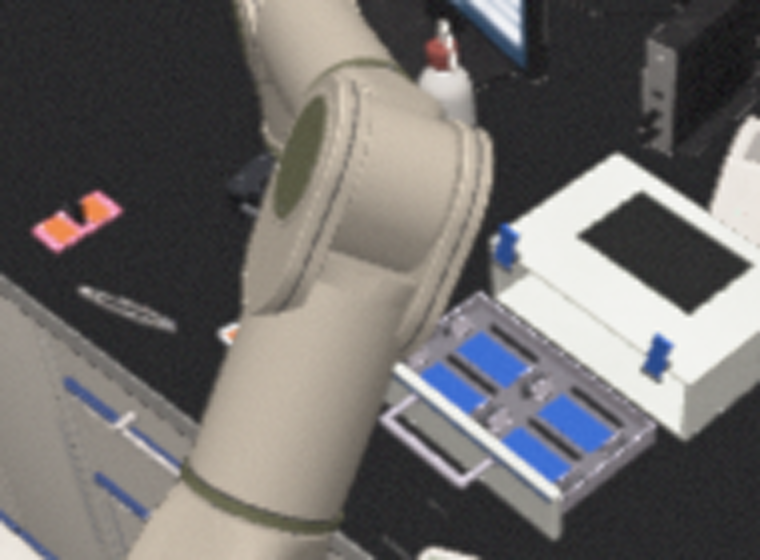

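```bash
python3 -m crank '[[0.03,0,0,0,0],[0.05,0,0,-0.015,0],[0.05,0,0,-0.03,0],[0.05,0,0,-0.035,0],[0.05,0,0,-0.035,0],[0.05,0,0,-0.035,0],[0.05,0,-0.015,-0.02,0],[0.05,0,-0.03,0,0],[0.05,0,-0.035,0,0],[0.05,0,-0.035,0,0],[0.05,0,-0.035,0,0],[0.05,0,-0.035,0,0],[0.05,0,-0.03,0,0],[0.05,0,-0.015,0,0]]'; python3 -c "
from h import *
t=snap('top','top7.png')
cv2.imwrite('pics/t7.png',cv2.resize(t['frame'][150:250,140:240],None,fx=6,fy=6,interpolation=cv2.INTER_CUBIC))
s=snap('side','side7.png')
cv2.imwrite('pics/s7.png',cv2.resize(s['frame'][100:240,120:310],None,fx=4,fy=4,interpolation=cv2.INTER_CUBIC))
"
```

```text
time_s: 16.22
position: [0.5883, 0.17, 0.2015]
orientation: [0.0, -0.056, 0.998, -0.001]
wrist_force: [1.2, -0.2, 0.8]
gripper_width: 0.0496
```

View pics/t7.png

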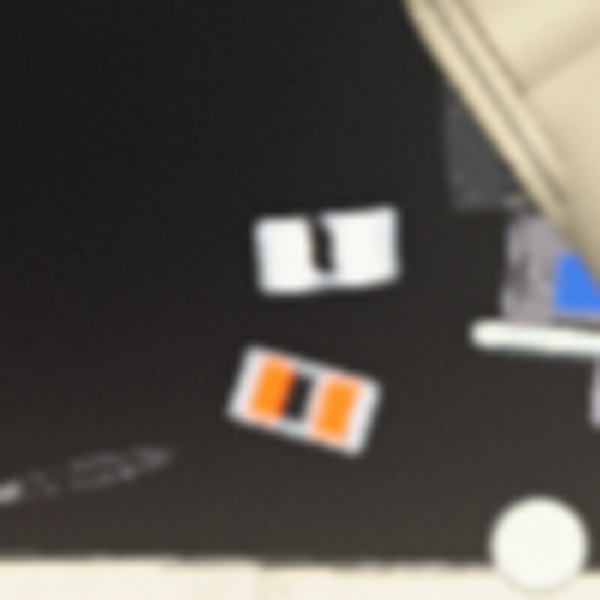

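View pics/s7.png

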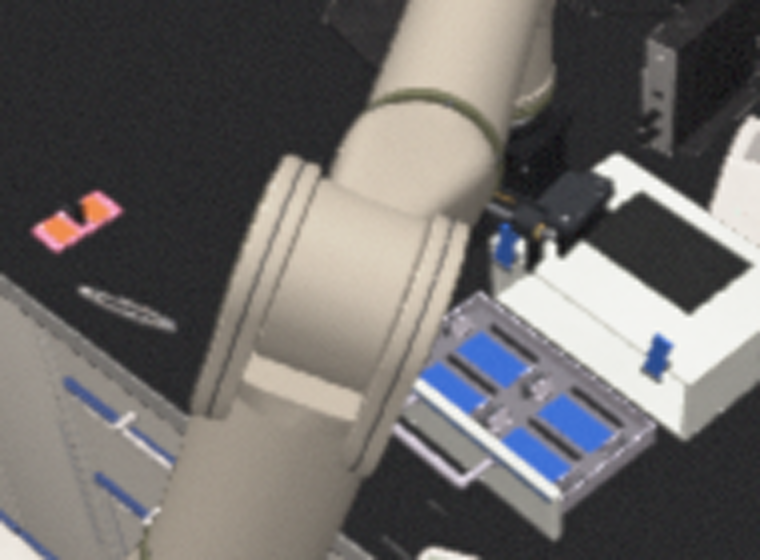

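```bash
python3 - <<'E'
from h import *
s=r.snapshot('side')
def crop(fn,pts,x0,y0,x1,y1,k,out):
    im=cv2.imread('pics/'+fn)[y0:y1,x0:x1].astype(float)/255
    im=(np.clip(im*1.0,0,1)**0.4*255).astype(np.uint8)
    im=cv2.resize(im,None,fx=k,fy=k,interpolation=cv2.INTER_CUBIC)
    for p,c in pts:
        q=(proj(s,p)-[x0,y0]+.5)*k; cv2.circle(im,(int(q[0]),int(q[1])),3,c,-1)
    cv2.imwrite('pics/'+out,im)
p=np.array([.4697,.1446,.0658])
crop('side3.png',[(p,(0,0,255)),(p-[0,0,.017],(0,255,0)),(p+[0,0,.053],(255,0,0))],205,170,265,225,10,'c3.png')
u=np.array([np.cos(.076),-np.sin(.076),0])
p=np.array([.577,.1408,.0497])
crop('side4.png',[(p,(0,0,255)),(p-[0,0,.017]+.02*u,(0,255,0)),(p-[0,0,.017]-.02*u,(0,255,0)),(p+[0,0,.053],(255,0,0))],225,160,285,215,10,'c4.png')
E
```

```text
(no output)
```

View pics/c3.png

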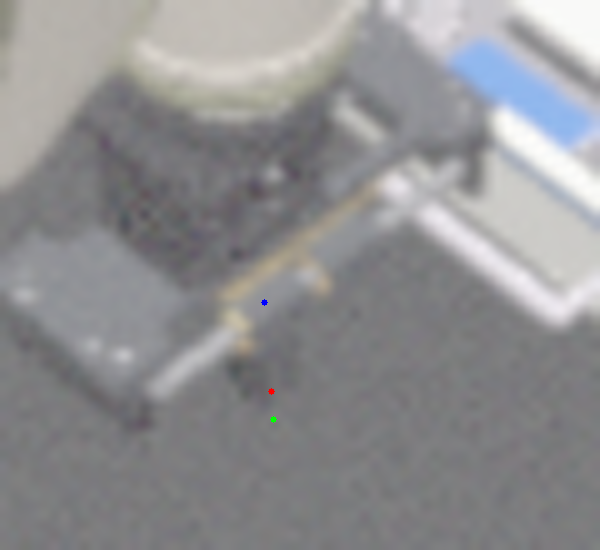

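View pics/c4.png

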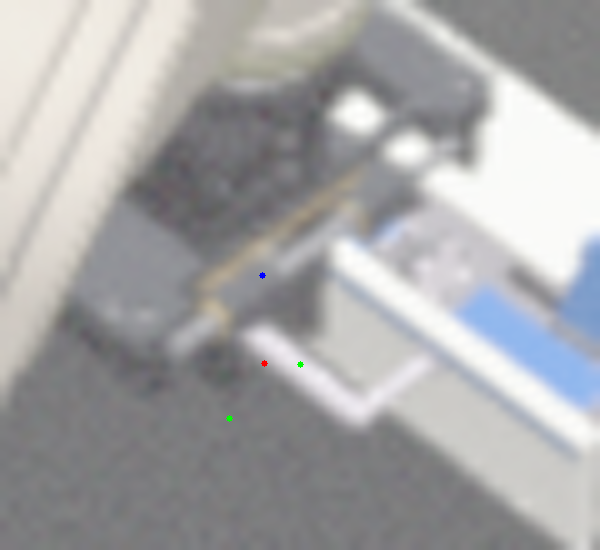

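```bash
python3 -m crank '[[0.05,0,0.015,0,0],[0.05,0,0.03,0,0],[0.05,0,0.035,0,0],[0.05,0,0.035,0,0],[0.05,0,0.035,0,0],[0.05,0,0.035,0,0],[0.05,0,0.03,0,0],[0.05,0,0.02,0.01,0],[0.05,0,0.0,0.03,0],[0.05,0,0,0.03,0],[0.05,0,0,0.03,0],[0.05,0,0,0.03,0],[0.05,0,0,0.02,0],[0.05,0,0,0.01,0],[0.05,0,0,0,0]]'; python3 -c "
from h import *
t=snap('top','top8.png')
plan(.5594,.4045,.03,96.75)"
```

```text
time_s: 17.62
position: [0.5583, 0.409, 0.0387]
orientation: [-0.002, -0.059, 0.998, -0.001]
wrist_force: [0.7, -0.7, 0.2]
gripper_width: 0.0502
t 17.67 pos [0.5592 0.4095 0.0408] jaw 96.72 tilt 0.06 w 0.0502 F [-0.2423  0.4232  1.437 ] j7 0.65
shift mm (tool x,y,z) [ 0.4 -5.  10.8]
roll total rad -0.0006 (-0.0 deg); shift if rolled first [ 0.4 -5.  10.8]
```

```bash
python3 -m crank '[[0.05,0,-0.005,0.006,0],[0.05,0,0,0.006,0],[0.05,0,0,0.004,0],[0.05,0,0,0.004,0],[0.05,0,0,0,0]]'; python3 -m crank '[[0.05,0,0,0.003,0],[0.05,0,0,0.003,0],[0.05,0,0,0,0]]'; python3 -m crank '[[0.05,0,0,0.003,0],[0.05,0,0,0.003,0],[0.05,0,0,0,0]]'
```

```text
time_s: 18.08
position: [0.5606, 0.4031, 0.02]
orientation: [-0.0, -0.058, 0.998, -0.0]
wrist_force: [-1.0, 0.2, 0.2]
gripper_width: 0.0499
time_s: 18.33
position: [0.5606, 0.4032, 0.014]
orientation: [-0.0, -0.058, 0.998, -0.0]
wrist_force: [-0.1, 0.4, -0.4]
gripper_width: 0.05
time_s: 18.58
position: [0.5605, 0.4031, 0.0078]
orientation: [-0.0, -0.058, 0.998, -0.0]
wrist_force: [-0.2, -0.0, -1.3]
gripper_width: 0.05
```

```bash
python3 -m crank '[[0.05,0,0,0.003,0],[0.05,0,0,0.003,0],[0.05,0,0,0,0]]'; python3 -m crank '[[0,0,0,0,0],[0,0,0,0,0],[0,0,0,0,0],[0,0,0,0,0],[0,0,0,0,0],[0,0,0,0,0],[0,0,0,0,0],[0,0,0,0,0],[0,0,0,0,0],[0,0,0,0,0]]'
```

```text
time_s: 18.83
position: [0.5605, 0.4031, 0.0018]
orientation: [-0.0, -0.058, 0.998, -0.0]
wrist_force: [-1.2, -0.4, 0.4]
gripper_width: 0.0499
time_s: 19.67
position: [0.5608, 0.4034, 0.0027]
orientation: [0.0, -0.058, 0.998, -0.0]
wrist_force: [-0.0, -0.2, -0.1]
gripper_width: 0.012
```

```bash
cat >> h.py <<'E'
def plate(s,f,box,z=.006,thr=100):
    x0,y0,x1,y1=box; c=f[y0:y1,x0:x1]; m=(cv2.cvtColor(c,cv2.COLOR_BGR2HSV)[...,2]>thr).astype(np.uint8)
    m=cv2.morphologyEx(m,cv2.MORPH_CLOSE,np.ones((5,5)))
    cs=max(cv2.findContours(m,0,2)[0],key=cv2.contourArea)
    rc=cv2.boxPoints(cv2.minAreaRect(cs))+[x0,y0]
    W=np.array([onz(s,u,v,z) for u,v in rc]); e=[W[1]-W[0],W[2]-W[1]]; L=[np.linalg.norm(x) for x in e]; l=e[int(np.argmax(L))]
    M=cv2.moments(cs); q=(M['m10']/M['m00']+x0,M['m01']/M['m00']+y0)
    print(W.mean(0),'mom',onz(s,*q,z),np.array(L),'deg %.2f'%(np.degrees(np.arctan2(l[1],l[0]))%180), np.array(q))
E
python3 -m crank '[[0,0,0,-0.01,0],[0,0,0,-0.02,0],[0,0,0,-0.03,0],[0,0,0,-0.03,0],[0,0,0,-0.02,0],[0,0,0,-0.01,0.08],[0,0,0,0,0.116],[0,0,0,0,0]]'
python3 - <<'E'
from h import *
t=r.snapshot('top')
for i in (0,7): plate(t,cv2.imread('pics/top%d.png'%i),(178,180,210,202))
plan(.596,.2021,.12,85.5)
s=snap('side','side9.png'); cv2.imwrite('pics/s9.png',cv2.resize(s['frame'][100:240,120:310],None,fx=4,fy=4,interpolation=cv2.INTER_CUBIC))
E
```

```text
time_s: 20.33
position: [0.561, 0.4038, 0.1243]
orientation: [0.001, 0.043, 0.999, 0.001]
wrist_force: [-1.2, -0.1, -2.2]
gripper_width: 0.0119
[0.5594 0.4045 0.006 ] mom [0.5597 0.4042 0.006 ] [0.0963 0.0528] deg 96.75 [194.0571 191.3737]
[0.5594 0.4045 0.006 ] mom [0.5597 0.4042 0.006 ] [0.0963 0.0528] deg 96.75 [194.0571 191.3737]
t 20.38 pos [0.5608 0.4034 0.1234] jaw 85.50 tilt 0.05 w 0.0117 F [-0.6594  0.5162 -1.5385] j7 0.51
shift mm (tool x,y,z) [ -50.9 -197.9    3.4]
roll total rad 0.0001 (0.0 deg); shift if rolled first [ -50.9 -197.9    3.4]
```

View pics/s9.png

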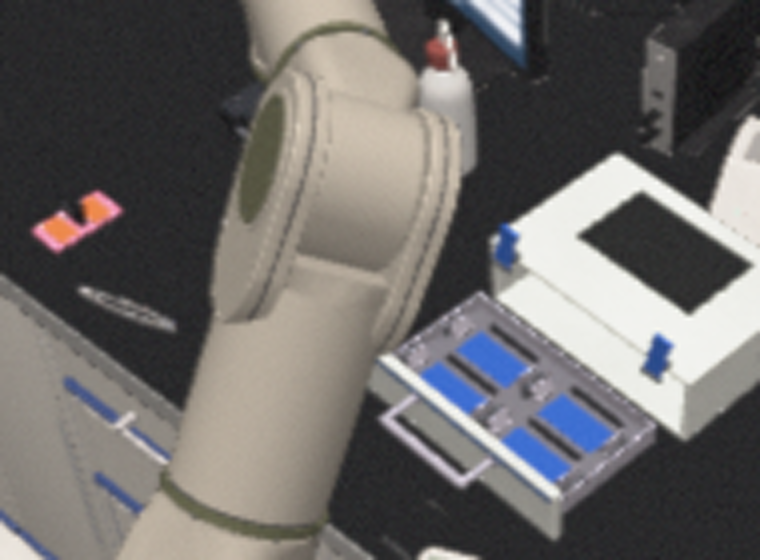

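```bash
python3 -m crank '[[0,-0.004,-0.012,0,0],[0,-0.007,-0.025,0,0],[0,-0.008,-0.031,0,0],[0,-0.008,-0.031,0,0],[0,-0.008,-0.031,0,0],[0,-0.007,-0.031,0,0],[0,-0.005,-0.024,0,0],[0,-0.004,-0.013,0,0],[0,0,0,0,0],[0,0,0,0,0]]'
python3 - <<'E'
from h import *
plan(.596,.2021,.06,85.5)
s=snap('side','side10.png'); cv2.imwrite('pics/s10.png',cv2.resize(s['frame'][130:230,200:320],None,fx=6,fy=6,interpolation=cv2.INTER_CUBIC))
E
```

```text
time_s: 21.27
position: [0.5958, 0.2013, 0.1225]
orientation: [-0.0, 0.04, 0.999, 0.0]
wrist_force: [-0.5, 0.7, -1.6]
gripper_width: 0.0116
t 21.27 pos [0.5958 0.2013 0.1225] jaw 85.40 tilt 0.02 w 0.0116 F [-0.4769  0.6729 -1.5779] j7 0.81
shift mm (tool x,y,z) [-0.2  0.8 62.5]
roll total rad -0.0017 (-0.1 deg); shift if rolled first [-0.2  0.8 62.5]
```

View pics/s10.png

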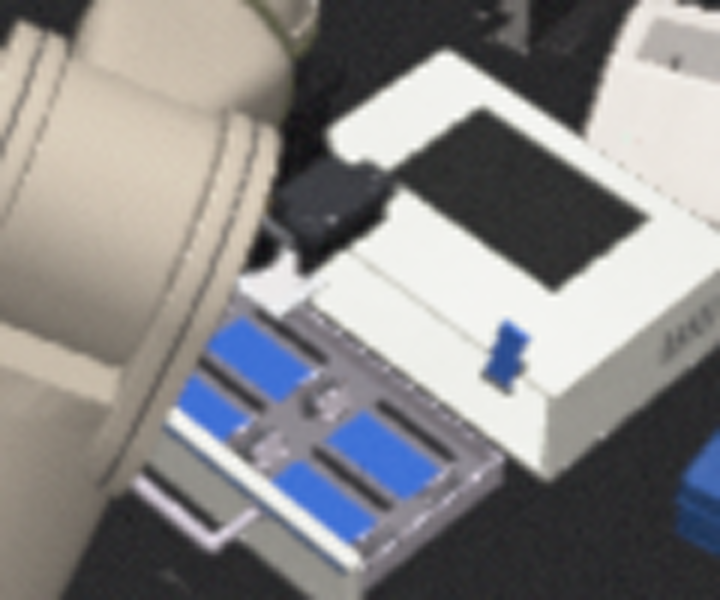

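```bash
python3 - <<'E'
from h import *
s=r.snapshot('side')
a=np.radians(85.4); w=np.array([np.cos(a),np.sin(a)]); u=np.array([w[1],-w[0]]); c=np.array([.5945,.2014])
im=s['frame'][130:230,200:320]; im=cv2.resize(im,None,fx=6,fy=6,interpolation=cv2.INTER_CUBIC)
for z,col in((.1258,(0,0,255)),(.1198,(0,255,0))):
  for i in(1,-1):
    p=np.r_[c-.045*w+i*.023*u,z]; q=(proj(s,p)-[200,130]+.5)*6; cv2.circle(im,tuple(int(v) for v in q),3,col,-1)
cv2.imwrite('pics/s10b.png',im[150:400,150:450].repeat(2,0).repeat(2,1))
E
```

```text
(no output)
```

View pics/s10b.png

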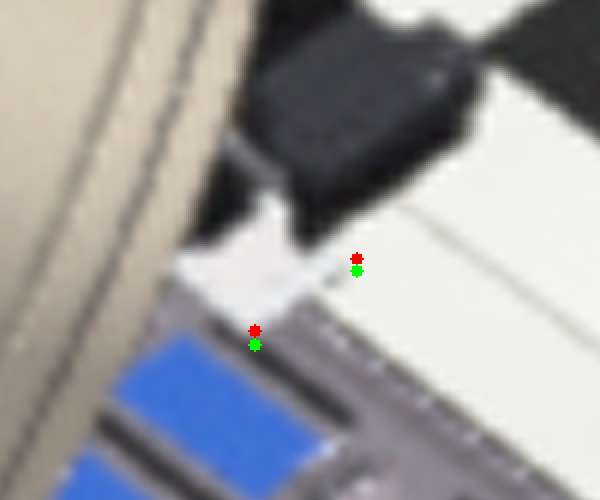

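```bash
python3 -m crank '[[0,0,0.0008,0.01,-0.0017],[0,0,0,0.015,0],[0,0,0,0.015,0],[0,0,0,0.015,0],[0,0,0,0.008,0],[0,0,0,0.004,0],[0,0,0,0,0]]'; python3 -m crank '[[0,0,0,0.003,0],[0,0,0,0.003,0],[0,0,0,0,0]]'
python3 -c "
from h import *
plan(.596,.2021,.031,85.5)
s=snap('side','side11.png'); cv2.imwrite('pics/s11.png',cv2.resize(s['frame'][130:230,200:320],None,fx=6,fy=6,interpolation=cv2.INTER_CUBIC))"
```

```text
time_s: 21.95
position: [0.5951, 0.2026, 0.0541]
orientation: [-0.001, 0.039, 0.999, -0.0]
wrist_force: [-0.5, -0.6, -1.0]
gripper_width: 0.0118
time_s: 22.2
position: [0.5959, 0.2027, 0.0496]
orientation: [0.0, 0.039, 0.999, -0.0]
wrist_force: [-0.6, -0.4, -1.2]
gripper_width: 0.0121
t 22.20 pos [0.5959 0.2027 0.0496] jaw 85.50 tilt 0.02 w 0.0121 F [-0.5763 -0.3672 -1.176 ] j7 0.77
shift mm (tool x,y,z) [-0.1 -0.6 18.6]
roll total rad -0.0001 (-0.0 deg); shift if rolled first [-0.1 -0.6 18.6]
```

View pics/s11.png

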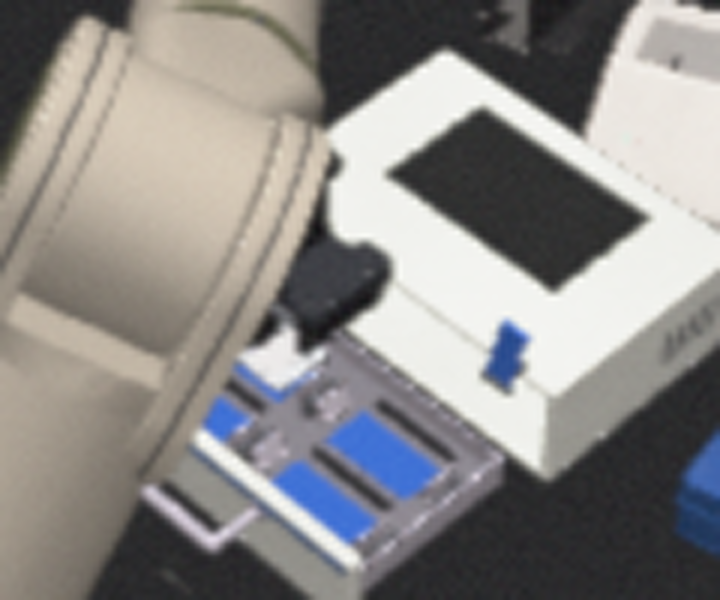

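Panel is held level above bay 2, with its right end at about (295,365) in the crop, in line with the back bays. Pressing on.

```bash
python3 -m crank '[[0,0,-0.0005,0.003,0],[0,0,0,0.003,0],[0,0,0,0,0]]';python3 -m crank '[[0,0,0,0.003,0],[0,0,0,0.002,0],[0,0,0,0,0]]';python3 -m crank '[[0,0,0,0.003,0],[0,0,0,0.002,0],[0,0,0,0,0]]';python3 -m crank '[[0,0,0,0.003,0],[0,0,0,0.002,0],[0,0,0,0,0]]'
```

```text
time_s: 22.5
position: [0.5962, 0.2024, 0.0438]
orientation: [0.0, 0.039, 0.999, 0.0]
wrist_force: [1.1, 0.6, 0.1]
gripper_width: 0.0115
time_s: 22.75
position: [0.5968, 0.2027, 0.0397]
orientation: [0.001, 0.039, 0.999, 0.0]
wrist_force: [-0.2, -0.5, 6.8]
gripper_width: 0.0115
time_s: 23.0
position: [0.5965, 0.2022, 0.034]
orientation: [0.001, 0.039, 0.999, 0.0]
wrist_force: [2.2, -0.3, 2.6]
gripper_width: 0.012
time_s: 23.25
position: [0.5973, 0.2023, 0.0304]
orientation: [0.002, 0.04, 0.999, 0.0]
wrist_force: [0.2, -2.3, 16.8]
gripper_width: 0.0116
```

```bash
python3 -m crank '[[0,0,0,0.002,0],[0,0,0,0.002,0],[0,0,0,0,0]]'; python3 -m crank '[[0.0,0,0,-0.003,0],[0.034,0,0,0,0],[0.034,0,0,0,0],[0.034,0,0,0,0],[0.034,0,0,0,0],[0.034,0,0,-0.01,0],[0.034,0,0,-0.02,0],[0.034,0,0,-0.03,0],[0.034,0,0,-0.03,0],[0.034,0,0,-0.03,0],[0.05,0,0,-0.02,0],[0.05,0,0,-0.01,0]]'
python3 -c "
from h import *
plan(.4567,.4159,.15,72.9)"
```

```text
time_s: 23.5
position: [0.6001, 0.2021, 0.0297]
orientation: [0.004, 0.04, 0.999, 0.0]
wrist_force: [-0.9, -6.3, 37.5]
gripper_width: 0.0121
time_s: 24.5
position: [0.5966, 0.2031, 0.1813]
orientation: [0.002, 0.039, 0.999, 0.001]
wrist_force: [-0.8, -0.5, -0.8]
gripper_width: 0.0412
t 24.50 pos [0.5966 0.2031 0.1813] jaw 85.52 tilt 0.22 w 0.0412 F [-0.8251 -0.4646 -0.8468] j7 0.84
shift mm (tool x,y,z) [156.2 201.2  31.1]
roll total rad 0.2203 (12.6 deg); shift if rolled first [196.3 162.2  31.1]
```

```bash
python3 -m crank '[[0.05,0,0,0,0.11],[0.05,0,0,0,0.11]]'; python3 - <<'E'
from h import *
t=snap('top','top12.png')
cv2.imwrite('pics/t12.png',cv2.resize(t['frame'][150:250,140:240],None,fx=6,fy=6,interpolation=cv2.INTER_CUBIC))
plate(t,t['frame'],(172,203,208,230))
plate(t,cv2.imread('pics/top0.png'),(172,203,208,230))
plan(.4567,.4159,.15,72.9)
E
```

```text
time_s: 24.67
position: [0.5958, 0.2022, 0.178]
orientation: [0.0, 0.151, 0.989, 0.0]
wrist_force: [-0.1, -0.3, -0.3]
gripper_width: 0.048
[0.4591 0.4149 0.006 ] mom [0.4587 0.4149 0.006 ] [0.0532 0.0973] deg 74.59 [190.2856 216.319 ]
[0.4592 0.4153 0.006 ] mom [0.4589 0.4152 0.006 ] [0.0527 0.0968] deg 75.33 [190.2184 216.278 ]
t 24.72 pos [0.5955 0.2022 0.1775] jaw 72.14 tilt 0.02 w 0.0488 F [ 0.0572 -0.1469 -0.0588] j7 0.62
shift mm (tool x,y,z) [197.7 160.8  27.6]
roll total rad -0.0133 (-0.8 deg); shift if rolled first [195.5 163.4  27.6]
```

View pics/t12.png

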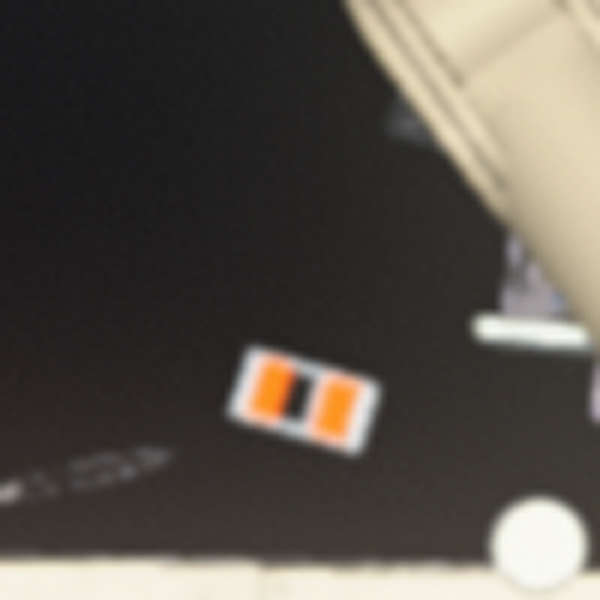

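```bash
python3 -c "
from h import *
plan(.459,.415,.12,74.9)"
```

```text
t 24.72 pos [0.5955 0.2022 0.1775] jaw 72.14 tilt 0.02 w 0.0488 F [ 0.0572 -0.1469 -0.0588] j7 0.62
shift mm (tool x,y,z) [195.2 160.7  57.6]
roll total rad -0.0482 (-2.8 deg); shift if rolled first [187.2 169.9  57.6]
```

```bash
python3 -m crank '[[0.05,0.010,0.009,0,-0.0482],[0.05,0.02,0.018,0,0],[0.05,0.025,0.023,0,0],[0.05,0.025,0.023,0,0],[0.05,0.025,0.023,0.005,0],[0.05,0.025,0.023,0.008,0],[0.05,0.025,0.023,0.008,0],[0.05,0.018,0.016,0.012,0],[0.05,0.014,0.012,0.012,0],[0.05,0,0,0.012,0],[0.05,0,0,0,0],[0.05,0,0,0,0]]'; python3 -c "
from h import *
t=snap('top','top13.png')
cv2.imwrite('pics/t13.png',cv2.resize(t['frame'][150:250,210:310],None,fx=6,fy=6,interpolation=cv2.INTER_CUBIC))
s=snap('side','side13.png'); cv2.imwrite('pics/s13.png',cv2.resize(s['frame'][130:230,200:320],None,fx=6,fy=6,interpolation=cv2.INTER_CUBIC))
plan(.459,.415,.001,74.9)"
```

```text
time_s: 25.72
position: [0.457, 0.4129, 0.1198]
orientation: [-0.001, 0.123, 0.992, -0.001]
wrist_force: [0.7, -0.4, -0.1]
gripper_width: 0.0499
t 25.82 pos [0.4582 0.4129 0.1211] jaw 75.67 tilt 0.03 w 0.0501 F [-0.0309 -0.8829 -0.4245] j7 0.23
shift mm (tool x,y,z) [ -0.2   2.2 120.1]
roll total rad 0.0135 (0.8 deg); shift if rolled first [ -0.1   2.2 120.1]
```

View pics/t13.png

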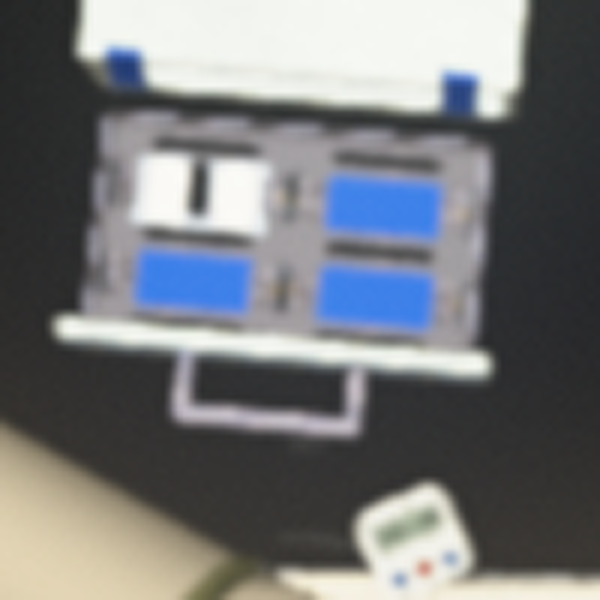

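View pics/s13.png

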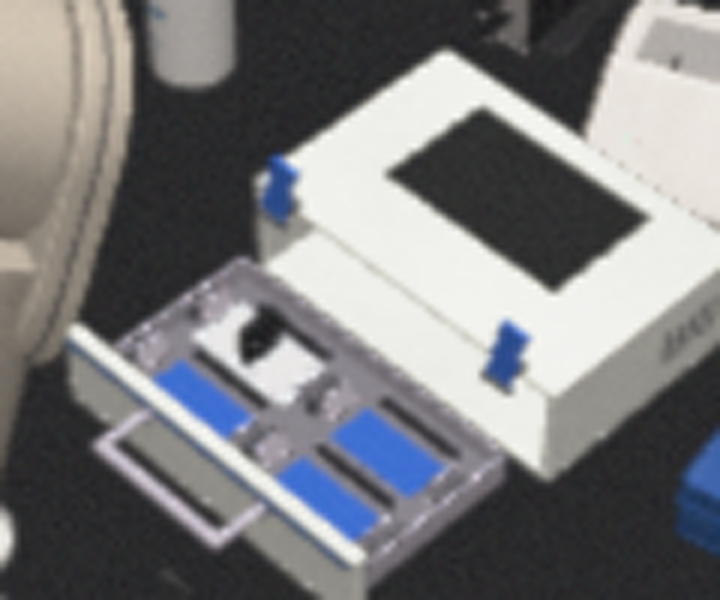

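```bash
python3 -m crank '[[0.05,0,0.0022,0.012,0.0135],[0.05,0,0,0.02,0],[0.05,0,0,0.025,0],[0.05,0,0,0.02,0],[0.05,0,0,0.015,0],[0.05,0,0,0.012,0],[0.05,0,0,0.008,0],[0.05,0,0,0.004,0],[0.05,0,0,0.003,0],[0.05,0,0,0,0]]'; python3 -c "
from h import *
plan(.459,.415,.001,74.9)"; python3 -m crank '[[0,0,0,0,0],[0,0,0,0,0],[0,0,0,0,0],[0,0,0,0,0],[0,0,0,0,0],[0,0,0,0,0],[0,0,0,0,0],[0,0,0,0,0],[0,0,0,0,0],[0,0,0,0,0]]'
```

```text
time_s: 26.65
position: [0.458, 0.4159, 0.0017]
orientation: [0.0, 0.132, 0.991, 0.0]
wrist_force: [0.3, -1.5, 0.1]
gripper_width: 0.0498
t 26.65 pos [0.458  0.4159 0.0017] jaw 74.88 tilt 0.02 w 0.0498 F [ 0.2784 -1.5403  0.0782] j7 0.14
shift mm (tool x,y,z) [-1.2 -0.6  0.7]
roll total rad -0.0003 (-0.0 deg); shift if rolled first [-1.2 -0.6  0.7]
time_s: 27.48
position: [0.4579, 0.4158, 0.0017]
orientation: [0.0, 0.132, 0.991, -0.0]
wrist_force: [-0.5, -0.5, 1.5]
gripper_width: 0.012
```

```bash
python3 -m crank '[[0,0,0,-0.01,0],[0,0,0,-0.02,0],[0,0,0,-0.03,0],[0,0,0,-0.03,0],[0,0,0,-0.02,-0.07],[0,0,0,-0.01,-0.115],[0,0,0,0,0],[0,0,0,0,0]]'
cat >> h.py <<'E'
def bays(s,f,z=.028):
    hsv=cv2.cvtColor(f,cv2.COLOR_BGR2HSV)
    m=((hsv[...,0]>100)&(hsv[...,0]<120)&(hsv[...,1]>130)&(hsv[...,2]>170)).astype(np.uint8)
    for c in cv2.findContours(m,0,2)[0]:
        if cv2.contourArea(c)>60:
            M=cv2.moments(c); q=(M['m10']/M['m00'],M['m01']/M['m00']); print(np.array(q),onz(s,*q,z),cv2.contourArea(c))
E
python3 - <<'E'
from h import *
t=r.snapshot('top')
bays(t,cv2.imread('pics/top13.png'))
plan(.5334,.2071,.12,85.5)
E
```

```text
time_s: 28.15
position: [0.4579, 0.4157, 0.1219]
orientation: [0.0, 0.041, 0.999, 0.0]
wrist_force: [-0.7, -0.3, -0.7]
gripper_width: 0.0117
[272.0433 199.1601] [0.5303 0.0879 0.028 ] 127.0
[241.4806 196.469 ] [0.5391 0.2085 0.028 ] 129.0
[273.4395 184.0847] [0.5901 0.0835 0.028 ] 124.0
[333.7818 146.3552] [ 0.7436 -0.1516  0.028 ] 670.0
t 28.20 pos [0.4576 0.4153 0.121 ] jaw 85.27 tilt 0.05 w 0.0119 F [-0.553   0.1879 -0.0009] j7 0.38
shift mm (tool x,y,z) [ -92.7 -201.2    1.1]
roll total rad -0.0040 (-0.2 deg); shift if rolled first [ -91.9 -201.6    1.1]
```

```bash
python3 -c "
from h import *
plan(.5373,.2072,.12,85.5)"; python3 -m crank '[[0,-0.005,-0.012,0,-0.004],[0,-0.012,-0.025,0,0],[0,-0.015,-0.031,0,0],[0,-0.015,-0.031,0,0],[0,-0.015,-0.031,0,0],[0,-0.015,-0.031,0,0],[0,-0.012,-0.025,0,0],[0,-0.006,-0.014,0,0],[0,0,0,0,0],[0,0,0,0,0]]'; python3 -c "
from h import *
plan(.5373,.2072,.055,85.5)"
```

```text
t 28.20 pos [0.4576 0.4153 0.121 ] jaw 85.27 tilt 0.05 w 0.0119 F [-0.553   0.1879 -0.0009] j7 0.38
shift mm (tool x,y,z) [ -96.6 -200.8    1.1]
roll total rad -0.0040 (-0.2 deg); shift if rolled first [ -95.8 -201.2    1.1]
time_s: 29.03
position: [0.5372, 0.208, 0.1205]
orientation: [-0.001, 0.04, 0.999, -0.0]
wrist_force: [0.4, 0.7, -1.5]
gripper_width: 0.012
t 29.03 pos [0.5372 0.208  0.1205] jaw 85.46 tilt 0.11 w 0.0120 F [ 0.3714  0.6873 -1.5125] j7 0.78
shift mm (tool x,y,z) [-0.2 -0.7 65.5]
roll total rad -0.0008 (-0.0 deg); shift if rolled first [-0.2 -0.7 65.5]
```

```bash
python3 -m crank '[[0,0,-0.0007,0.01,0],[0,0,0,0.015,0],[0,0,0,0.015,0],[0,0,0,0.015,0],[0,0,0,0.008,0],[0,0,0,0.004,0],[0,0,0,0.003,0],[0,0,0,0,0]]'; python3 -m crank '[[0,0,0,0.003,0],[0,0,0,0.003,0],[0,0,0,0,0]]'
python3 -c "
from h import *
plan(.5373,.2072,.031,85.5)
s=snap('side','side14.png'); cv2.imwrite('pics/s14.png',cv2.resize(s['frame'][130:230,200:320],None,fx=6,fy=6,interpolation=cv2.INTER_CUBIC))"
```

```text
time_s: 29.7
position: [0.5373, 0.2088, 0.0513]
orientation: [-0.0, 0.037, 0.999, 0.0]
wrist_force: [0.6, -0.4, -0.9]
gripper_width: 0.0118
time_s: 29.95
position: [0.5379, 0.2081, 0.0457]
orientation: [0.0, 0.038, 0.999, -0.0]
wrist_force: [1.0, -1.0, 0.5]
gripper_width: 0.0124
t 29.95 pos [0.5379 0.2081 0.0457] jaw 85.68 tilt 0.04 w 0.0124 F [ 1.046  -0.9865  0.4836] j7 0.73
shift mm (tool x,y,z) [ 0.5 -1.  14.7]
roll total rad 0.0032 (0.2 deg); shift if rolled first [ 0.5 -1.  14.7]
```

View pics/s14.png

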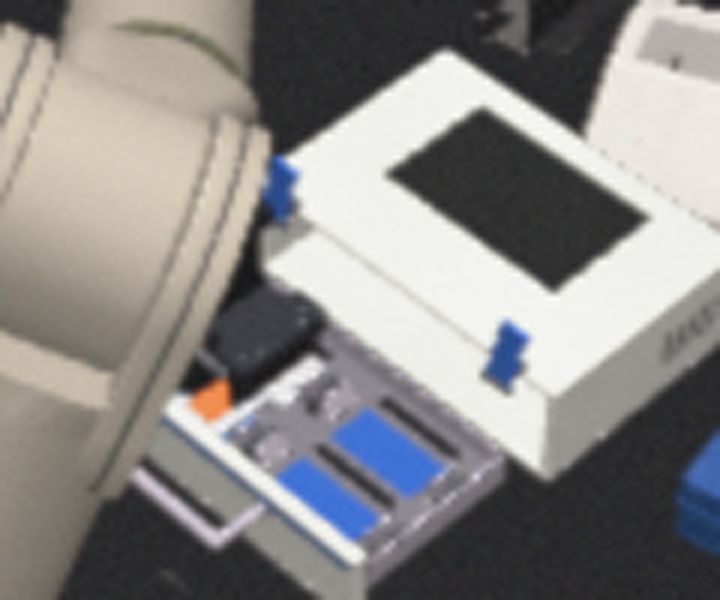

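```bash
python3 -m crank '[[0,0.0005,-0.0008,0.003,0.003],[0,0,0,0.002,0],[0,0,0,0,0]]';python3 -m crank '[[0,0,0,0.003,0],[0,0,0,0.002,0],[0,0,0,0,0]]';python3 -m crank '[[0,0,0,0.003,0],[0,0,0,0.002,0],[0,0,0,0,0]]'
```

```text
time_s: 30.25
position: [0.5377, 0.208, 0.0412]
orientation: [0.001, 0.039, 0.999, 0.0]
wrist_force: [0.9, -1.0, 3.8]
gripper_width: 0.0116
time_s: 30.5
position: [0.5376, 0.2078, 0.036]
orientation: [0.001, 0.039, 0.999, 0.0]
wrist_force: [1.4, -0.2, 1.8]
gripper_width: 0.0117
time_s: 30.75
position: [0.5362, 0.2075, 0.0298]
orientation: [-0.001, 0.039, 0.999, -0.0]
wrist_force: [0.5, -0.3, -2.8]
gripper_width: 0.0117
```

```bash
python3 -m crank '[[0,0,0,0.002,0],[0,0,0,0.002,0],[0,0,0,0,0]]'; python3 -m crank '[[0,0,0,0.002,0],[0,0,0,0,0]]'
```

```text
time_s: 31.0
position: [0.5397, 0.2074, 0.0295]
orientation: [0.003, 0.039, 0.999, -0.0]
wrist_force: [-1.0, -6.7, 25.3]
gripper_width: 0.0118
time_s: 31.17
position: [0.5409, 0.2073, 0.0288]
orientation: [0.004, 0.04, 0.999, -0.0]
wrist_force: [-1.9, -9.4, 34.9]
gripper_width: 0.0116
```

```bash
python3 -m crank '[[0,0,0,-0.002,0],[0,0,0,-0.003,0],[0,0.002,0,0,0],[0,0.003,0,0,0],[0,0.002,0,0,0],[0,0,0,0,0]]'; python3 -m crank '[[0,0.003,0,0,0],[0,0.002,0,0,0],[0,0,0,0,0]]'
```

```text
time_s: 31.67
position: [0.5309, 0.2081, 0.0296]
orientation: [0.001, 0.039, 0.999, 0.0]
wrist_force: [7.2, 1.5, -2.4]
gripper_width: 0.0118
time_s: 31.92
position: [0.5297, 0.2083, 0.0302]
orientation: [0.004, 0.04, 0.999, 0.001]
wrist_force: [23.3, 2.1, -12.9]
gripper_width: 0.0117
```

```bash
python3 -m crank '[[0,-0.003,0,0,0],[0,-0.002,0,0.002,0],[0,0,0,0.001,0],[0,0,0,0,0]]'; python3 -m crank '[[0.034,0,0,0,0],[0.034,0,0,0,0],[0.034,0,0,0,0],[0.034,0,0,0,0],[0.034,0,0,0,0],[0.034,0,0,-0.01,0],[0.034,0,0,-0.02,0],[0.034,0,0,-0.03,0],[0.034,0,0,-0.03,0],[0.034,0,0,-0.03,0],[0.05,0,0,-0.03,0],[0.05,0,0,-0.02,0]]'
python3 -c "
from h import *
plan(.4388,-.2352,.2,91)"
```

```text
time_s: 32.25
position: [0.5317, 0.2081, 0.0288]
orientation: [0.002, 0.039, 0.999, -0.0]
wrist_force: [0.8, -7.1, 21.8]
gripper_width: 0.0116
time_s: 33.25
position: [0.5302, 0.209, 0.2003]
orientation: [0.001, 0.039, 0.999, 0.001]
wrist_force: [0.7, -0.1, 0.3]
gripper_width: 0.041
t 33.25 pos [0.5302 0.209  0.2003] jaw 85.58 tilt 0.16 w 0.0410 F [ 0.7225 -0.0783  0.29  ] j7 0.82
shift mm (tool x,y,z) [  56.9 -449.9   -0.3]
roll total rad -0.0946 (-5.4 deg); shift if rolled first [  99.2 -442.6   -0.3]
```

```bash
python3 -m crank '[[0.05,0.003,-0.013,0,-0.0946],[0.05,0.006,-0.026,0,0],[0.05,0.008,-0.034,0,0],[0.05,0.008,-0.034,0,0],[0.05,0.008,-0.034,0,0],[0.05,0.008,-0.034,0,0],[0.05,0.008,-0.034,0,0],[0.05,0.008,-0.034,0,0],[0.05,0.008,-0.034,0,0],[0.05,0.008,-0.034,0,0],[0.05,0.008,-0.034,0,0],[0.05,0.008,-0.034,0,0],[0.05,0.006,-0.030,0,0],[0.05,0.003,-0.022,0,0],[0.05,0.001,-0.012,0,0],[0.05,0,0,0,0],[0.05,0,0,0,0]]'; python3 -c "
from h import *
t=snap('top','top15.png')
bays(t,t['frame'])
cv2.imwrite('pics/t15.png',cv2.resize(t['frame'][140:250,210:380],None,fx=4.5,fy=4.5,interpolation=cv2.INTER_CUBIC))
s=snap('side','side15.png'); cv2.imwrite('pics/s15.png',cv2.resize(s['frame'][110:260,200:360],None,fx=4,fy=4,interpolation=cv2.INTER_CUBIC))
plan(.4388,-.2352,.1,91)"
```

```text
time_s: 34.67
position: [0.4376, -0.235, 0.1969]
orientation: [0.0, -0.009, 1.0, 0.0]
wrist_force: [1.7, 1.9, 0.1]
gripper_width: 0.0501
[272.0967 199.8183] [0.5277 0.0876 0.028 ] 127.5
[273.528 184.708] [0.5876 0.0831 0.028 ] 125.0
[333.7644 146.3031] [ 0.7438 -0.1516  0.028 ] 661.5
t 34.77 pos [ 0.4379 -0.234   0.1969] jaw 91.11 tilt 0.03 w 0.0498 F [ 0.2253 -0.0603 -0.3866] j7 1.93
shift mm (tool x,y,z) [-0.9 -1.2 96.9]
roll total rad 0.0020 (0.1 deg); shift if rolled first [-0.9 -1.2 96.9]
```

View pics/t15.png

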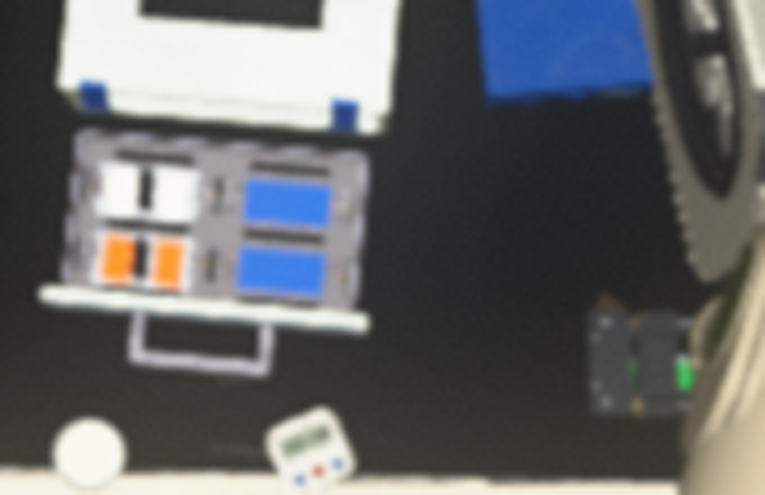

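View pics/s15.png

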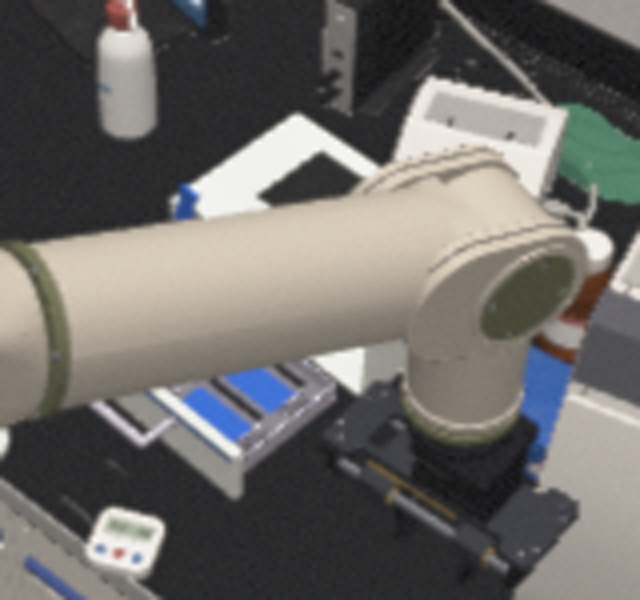

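```bash
python3 - <<'E'
from h import *
t=r.snapshot('top')
for n,u,v,z in(('beaker base',397.8,241.7,0),('beaker rim',408,241.5,.086),('flask base',413.9,227.2,.0),('flask body',413.9,227.2,.05),('stopper',426.9,225.6,.19)): print(n,onz(t,u,v,z))
im=t['frame'][200:255,340:440]; cv2.imwrite('pics/t16.png',cv2.resize(im,None,fx=8,fy=8,interpolation=cv2.INTER_CUBIC))
plate(t,cv2.imread('pics/top13.png'),(335,210,378,240))
cv2.imwrite('pics/t16b.png',cv2.resize(cv2.imread('pics/top13.png')[200:255,340:440],None,fx=8,fy=8,interpolation=cv2.INTER_CUBIC))
E
```

```text
beaker base [ 0.3762 -0.3983  0.    ]
beaker rim [ 0.3763 -0.4118  0.086 ]
flask base [ 0.4331 -0.4603  0.    ]
flask body [ 0.4305 -0.4451  0.05  ]
stopper [ 0.4294 -0.4458  0.19  ]
[ 0.4388 -0.2352  0.006 ] mom [ 0.4373 -0.2357  0.006 ] [0.0921 0.0503] deg 91.06 [355.0883 224.8798]
```

View pics/t16b.png

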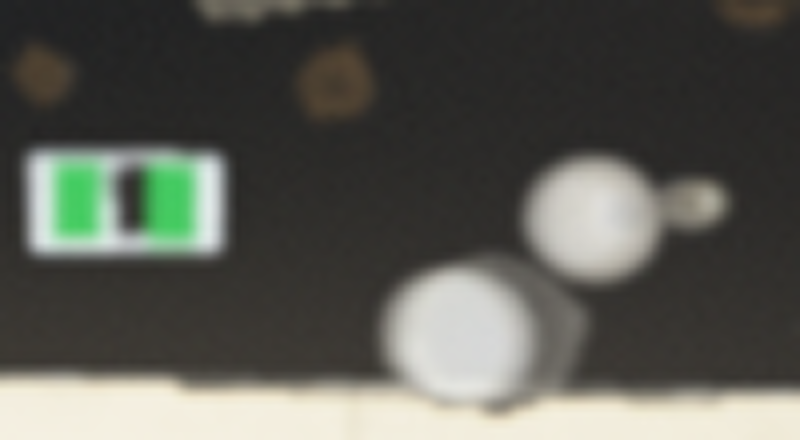

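View pics/t16.png

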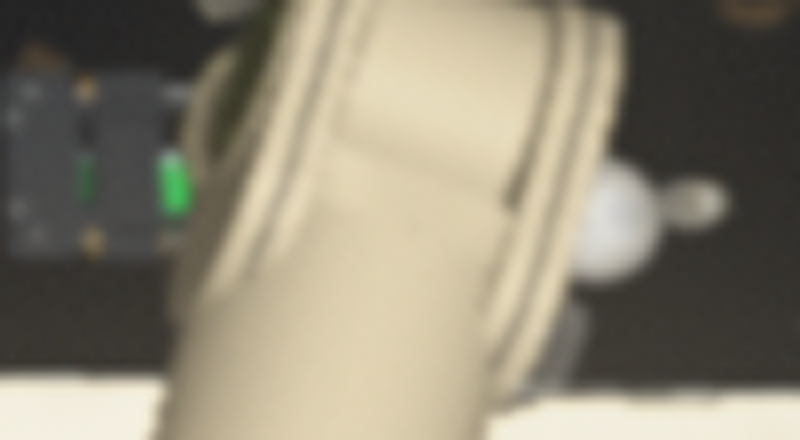

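```bash
python3 -m crank '[[0.05,0,-0.0015,0.015,0],[0.05,0,0,0.03,0],[0.05,0,0,0.035,0],[0.05,0,0,0.035,0],[0.05,0,0,0.03,0],[0.05,0,0,0.02,0],[0.05,0,0,0.012,0],[0.05,0,0,0.008,0],[0.05,0,0,0.005,0],[0.05,0,0,0.003,0],[0.05,0,0,0.0015,0],[0.05,0,0,0,0]]'; python3 -c "
from h import *
plan(.438,-.2356,.001,91.06)"; python3 -m crank '[[0,0,0,0,0],[0,0,0,0,0],[0,0,0,0,0],[0,0,0,0,0],[0,0,0,0,0],[0,0,0,0,0],[0,0,0,0,0],[0,0,0,0,0],[0,0,0,0,0],[0,0,0,0,0]]'
```

```text
time_s: 35.82
position: [0.4377, -0.2378, 0.0028]
orientation: [0.0, -0.008, 1.0, -0.0]
wrist_force: [0.8, 0.0, 1.0]
gripper_width: 0.0501
t 35.82 pos [ 0.4377 -0.2378  0.0028] jaw 90.96 tilt 0.07 w 0.0501 F [0.765  0.002  0.9904] j7 1.78
shift mm (tool x,y,z) [-0.3  2.2  1.8]
roll total rad -0.0017 (-0.1 deg); shift if rolled first [-0.3  2.2  1.8]
time_s: 36.65
position: [0.4372, -0.2375, 0.0022]
orientation: [0.0, -0.008, 1.0, -0.0]
wrist_force: [-0.6, 1.2, 1.1]
gripper_width: 0.0118
```

```bash
python3 -m crank '[[0,0,0,-0.01,0],[0,0,0,-0.02,0],[0,0,0,-0.03,0],[0,0,0,-0.035,0],[0,0,0,-0.025,0],[0,0,0,-0.01,0.0953],[0,0,0,0,0]]'; python3 -c "
from h import *
plan(.5262,.0871,.13,85.5)"
```

```text
time_s: 37.23
position: [0.4387, -0.2382, 0.1354]
orientation: [0.002, 0.041, 0.999, -0.001]
wrist_force: [0.8, 0.1, -1.7]
gripper_width: 0.0117
t 37.23 pos [ 0.4387 -0.2382  0.1354] jaw 85.25 tilt 0.29 w 0.0117 F [ 0.7736  0.0666 -1.6595] j7 1.80
shift mm (tool x,y,z) [-60.3 331.5   4.8]
roll total rad -0.0043 (-0.2 deg); shift if rolled first [-61.7 331.2   4.8]
```

```bash
python3 -m crank '[[0,-0.002,0.012,0,-0.003],[0,-0.005,0.025,0,0],[0,-0.006,0.033,0,0],[0,-0.006,0.033,0,0],[0,-0.006,0.033,0,0],[0,-0.006,0.033,0,0],[0,-0.006,0.033,0,0],[0,-0.006,0.033,0,0],[0,-0.006,0.033,0,0],[0,-0.006,0.031,0,0],[0,-0.004,0.02,0,0],[0,-0.003,0.012,0,0],[0,0,0,0,0],[0,0,0,0,0],[0,0,0,0,0]]'; python3 -c "
from h import *
plan(.5262,.0871,.05,85.5)"
```

```text
time_s: 38.48
position: [0.5232, 0.0872, 0.1312]
orientation: [-0.001, 0.037, 0.999, -0.0]
wrist_force: [-0.0, -0.4, -1.9]
gripper_width: 0.0115
t 38.48 pos [0.5232 0.0872 0.1312] jaw 85.73 tilt 0.10 w 0.0115 F [-0.0065 -0.3733 -1.8655] j7 1.05
shift mm (tool x,y,z) [-3.1  0.2 81.2]
roll total rad 0.0040 (0.2 deg); shift if rolled first [-3.1  0.2 81.2]
```

```bash
python3 -m crank '[[0,-0.003,0,0.01,0.004],[0,0,0,0.018,0],[0,0,0,0.018,0],[0,0,0,0.015,0],[0,0,0,0.01,0],[0,0,0,0.006,0],[0,0,0,0.004,0],[0,0,0,0,0]]'; python3 -c "
from h import *
plan(.5262,.0871,.03,85.5)
s=snap('side','side17.png'); cv2.imwrite('pics/s17.png',cv2.resize(s['frame'][130:230,200:320],None,fx=6,fy=6,interpolation=cv2.INTER_CUBIC))"
```

```text
time_s: 39.15
position: [0.5269, 0.0873, 0.0506]
orientation: [-0.0, 0.04, 0.999, -0.0]
wrist_force: [-0.2, 0.0, -0.6]
gripper_width: 0.0117
t 39.15 pos [0.5269 0.0873 0.0506] jaw 85.43 tilt 0.03 w 0.0117 F [-0.2213  0.0337 -0.5812] j7 0.97
shift mm (tool x,y,z) [ 0.6 -0.3 20.6]
roll total rad -0.0013 (-0.1 deg); shift if rolled first [ 0.6 -0.3 20.6]
```

View pics/s17.png

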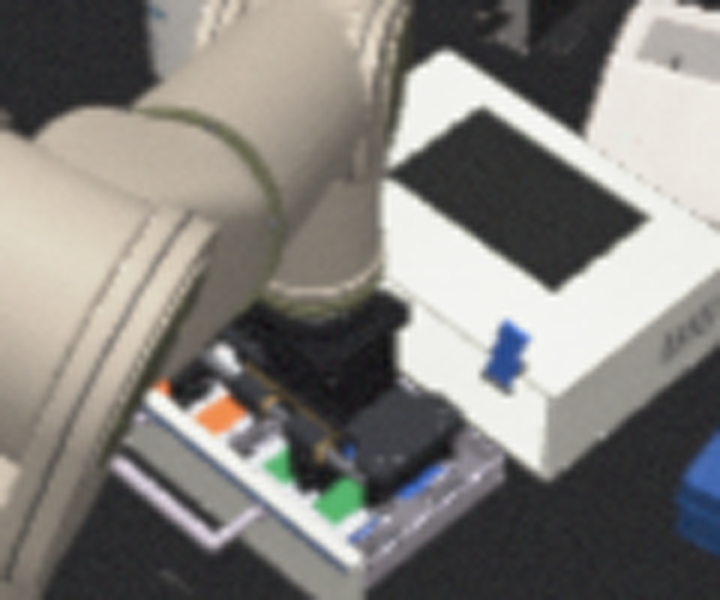

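```bash
python3 -m crank '[[0,0.0005,0,0.004,0],[0,0,0,0.004,0],[0,0,0,0,0]]';python3 -m crank '[[0,0,0,0.003,0],[0,0,0,0.002,0],[0,0,0,0,0]]';python3 -m crank '[[0,0,0,0.003,0],[0,0,0,0.002,0],[0,0,0,0,0]]';python3 -m crank '[[0,0,0,0.002,0],[0,0,0,0.002,0],[0,0,0,0,0]]'
```

```text
time_s: 39.45
position: [0.5271, 0.0876, 0.0432]
orientation: [0.001, 0.04, 0.999, -0.0]
wrist_force: [0.9, -0.2, -2.2]
gripper_width: 0.012
time_s: 39.7
position: [0.5277, 0.0879, 0.0391]
orientation: [0.001, 0.04, 0.999, 0.0]
wrist_force: [1.2, -0.9, 5.0]
gripper_width: 0.0118
time_s: 39.95
position: [0.5272, 0.0877, 0.0335]
orientation: [0.001, 0.04, 0.999, 0.0]
wrist_force: [2.4, -0.3, 1.4]
gripper_width: 0.0118
time_s: 40.2
position: [0.5277, 0.0876, 0.0301]
orientation: [0.001, 0.04, 0.999, -0.0]
wrist_force: [0.6, -1.5, 11.7]
gripper_width: 0.012
```

```bash
python3 -m crank '[[0,0,0,0.002,0],[0,0,0,0.001,0],[0,0,0,0,0]]'; python3 -m crank '[[0.0,0,0,-0.003,0],[0.034,0,0,0,0],[0.034,0,0,0,0],[0.034,0,0,0,0],[0.034,0,0,0,0],[0.034,0,0,-0.01,0],[0.034,0,0,-0.02,0],[0.034,0,0,-0.03,0],[0.034,0,0,-0.03,0],[0.034,0,0,-0.03,0],[0.034,0,0,-0.03,0],[0.034,0,0,-0.02,0]]'
python3 -c "
from h import *
plan(.4453,.15,.2,-4.4)"
```

```text
time_s: 40.45
position: [0.5305, 0.0874, 0.0299]
orientation: [0.004, 0.04, 0.999, -0.0]
wrist_force: [-0.8, -4.8, 32.1]
gripper_width: 0.012
time_s: 41.45
position: [0.5269, 0.0883, 0.2026]
orientation: [0.001, 0.039, 0.999, 0.0]
wrist_force: [0.3, -0.2, -0.6]
gripper_width: 0.0342
t 41.45 pos [0.5269 0.0883 0.2026] jaw 85.49 tilt 0.15 w 0.0342 F [ 0.3231 -0.2391 -0.5936] j7 1.09
shift mm (tool x,y,z) [86.2 55.1  2.4]
roll total rad 1.5689 (89.9 deg); shift if rolled first [ 55.3 -86.1   2.4]
```

```bash
python3 -c "
from h import *
t=snap('top','top18.png')
cv2.imwrite('pics/t18.png',cv2.resize(t['frame'][140:250,210:330],None,fx=5,fy=5,interpolation=cv2.INTER_CUBIC))
plan(.412,.153,.12,85.6)"; python3 -m crank '[[0.0,0.012,0.006,0,0],[0.0,0.022,0.011,0,0],[0.0,0.027,0.014,0,0],[0.0,0.025,0.012,0.01,0],[0.0,0.018,0.009,0.02,0],[0.0,0.01,0.005,0.025,0],[0.0,0,0,0.02,0],[0.0,0,0,0.01,0],[0.0,0,0,0,0]]'; python3 -c "
from h import *
t=snap('side','side18.png')
cv2.imwrite('pics/s18.png',cv2.resize(t['frame'][110:240,200:320],None,fx=5,fy=5,interpolation=cv2.INTER_CUBIC))
plan(.412,.153,.035,85.6)"
```

```text
t 41.50 pos [0.5283 0.0887 0.2055] jaw 85.49 tilt 0.37 w 0.0342 F [1.1126 0.646  3.152 ] j7 1.09
shift mm (tool x,y,z) [121.5  54.8  84.8]
roll total rad -0.0020 (-0.1 deg); shift if rolled first [121.4  55.1  84.8]
time_s: 42.25
position: [0.4163, 0.1531, 0.1127]
orientation: [-0.001, 0.04, 0.999, -0.0]
wrist_force: [-0.7, 0.2, -0.1]
gripper_width: 0.0001
t 42.30 pos [0.4171 0.1535 0.114 ] jaw 85.45 tilt 0.09 w 0.0006 F [-0.4795  0.7684  0.9642] j7 0.97
shift mm (tool x,y,z) [ 4.9 -0.9 79. ]
roll total rad -0.0026 (-0.1 deg); shift if rolled first [ 4.9 -0.9 79. ]
```

View pics/s18.png

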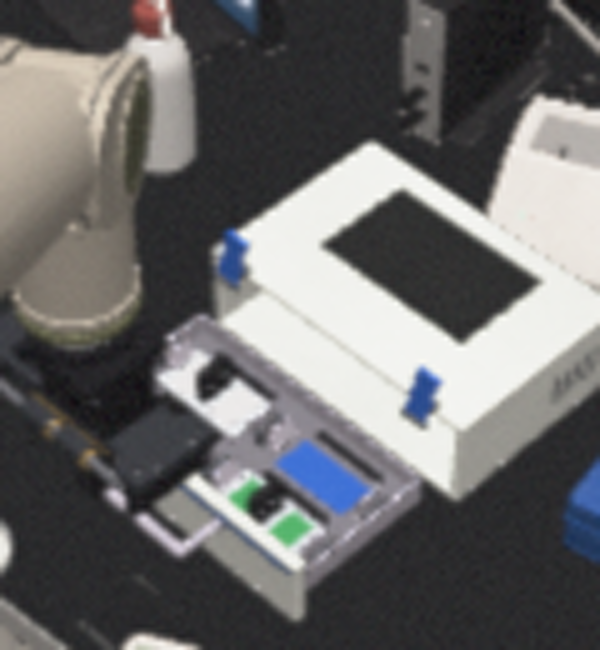

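View pics/t18.png

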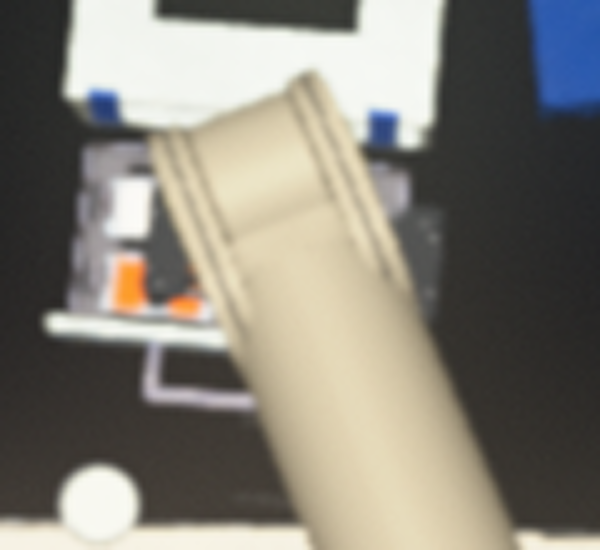

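```bash
python3 -m crank '[[0.0,0.005,0,0.01,0],[0.0,0,0,0.02,0],[0.0,0,0,0.02,0],[0.0,0,0,0.015,0],[0.0,0,0,0.01,0],[0.0,0,0,0.004,0],[0,-0.004,0,0,0],[0,-0.006,0,0,0],[0,-0.008,0,0,0],[0,-0.008,0,0,0],[0,0,0,0,0]]'; python3 -c "
from h import *
plan()
t=snap('side','side19.png')
cv2.imwrite('pics/s19.png',cv2.resize(t['frame'][110:240,200:320],None,fx=5,fy=5,interpolation=cv2.INTER_CUBIC))"
```

```text
time_s: 43.22
position: [0.4406, 0.1517, 0.0358]
orientation: [0.001, 0.04, 0.999, 0.0]
wrist_force: [0.0, -1.1, 0.4]
gripper_width: 0.0002
t 43.22 pos [0.4406 0.1517 0.0358] jaw 85.37 tilt 0.11 w 0.0002 F [ 0.039  -1.1458  0.4302] j7 0.82
shift mm (tool x,y,z) [0. 0. 0.]
```

View pics/s19.png

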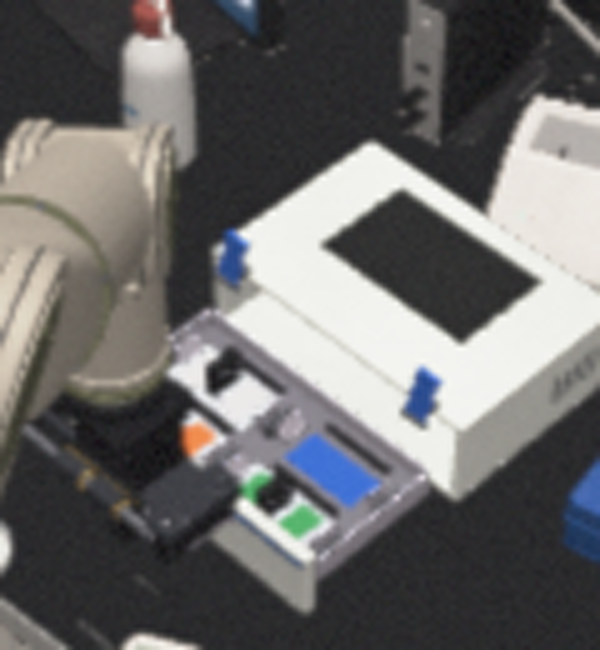

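```bash
python3 -m crank '[[0,-0.004,0,0,0],[0,-0.008,0,0,0],[0,-0.01,0,0,0],[0,-0.01,0,0,0],[0,-0.01,0,0,0],[0,-0.01,0,0,0],[0,-0.01,0,0,0],[0,-0.01,0,0,0],[0,-0.01,0,0,0],[0,-0.01,0,0,0],[0,-0.01,0,0,0],[0,-0.01,0,0,0],[0,-0.01,0,0,0],[0,-0.01,0,0,0],[0,-0.006,0,0,0],[0,0,0,0,0]]'; python3 -c "
from h import *
plan()
t=snap('side','side20.png')
cv2.imwrite('pics/s20.png',cv2.resize(t['frame'][110:240,200:320],None,fx=5,fy=5,interpolation=cv2.INTER_CUBIC))"
```

```text
time_s: 44.6
position: [0.5776, 0.14, 0.0351]
orientation: [0.001, 0.04, 0.999, -0.0]
wrist_force: [-1.3, 0.1, 0.2]
gripper_width: 0.0007
t 44.60 pos [0.5776 0.14   0.0351] jaw 85.36 tilt 0.06 w 0.0007 F [-1.2944  0.1158  0.1652] j7 0.85
shift mm (tool x,y,z) [0. 0. 0.]
```

View pics/s20.png

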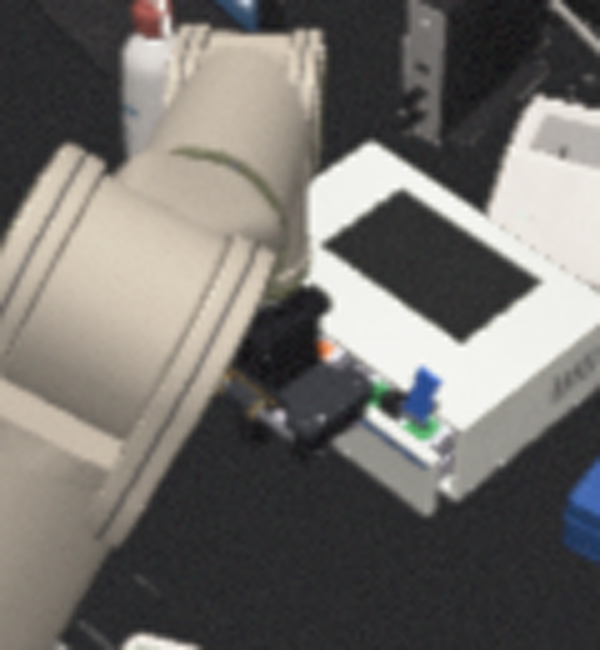

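```bash
python3 -m crank '[[0,-0.005,0,0,0],[0,-0.005,0,0,0],[0,-0.005,0,0,0],[0,0,0,0,0]]'; python3 -m crank '[[0,-0.004,0,0,0],[0,-0.004,0,0,0],[0,0,0,0,0]]'; python3 -m crank '[[0,-0.003,0,0,0],[0,-0.003,0,0,0],[0,0,0,0,0]]'
```

```text
time_s: 44.98
position: [0.592, 0.1393, 0.0352]
orientation: [0.0, 0.04, 0.999, -0.0]
wrist_force: [0.3, -0.6, 0.4]
gripper_width: 0.0005
time_s: 45.23
position: [0.5991, 0.1391, 0.0351]
orientation: [-0.0, 0.04, 0.999, -0.0]
wrist_force: [-0.8, -0.3, 1.2]
gripper_width: 0.0003
time_s: 45.48
position: [0.5996, 0.139, 0.0347]
orientation: [-0.005, 0.039, 0.999, -0.002]
wrist_force: [-28.4, -4.1, 20.0]
gripper_width: 0.0007
```

```bash
python3 -m crank '[[0,0.004,0,0,0],[0,0.01,0,0,0],[0,0.015,0,0,0],[0,0.015,0,0,0],[0,0.005,0,-0.015,0],[0,0,0,-0.03,0],[0,0,0,-0.035,0],[0,0,0,-0.035,0],[0,0,0,-0.03,0],[0,0,0,-0.015,0],[0,0,0,0,0]]'; python3 - <<'E'
from h import *
plan()
S={}
for n in('top','side'):
    s=snap(n,n+'21.png'); S[n]=s
    f=s['frame']; hsv=cv2.cvtColor(f,cv2.COLOR_BGR2HSV)
    m=((hsv[...,0]>105)&(hsv[...,0]<128)&(hsv[...,1]>120)&(hsv[...,2]>50)).astype(np.uint8)
    for c in cv2.findContours(m,0,2)[0]:
        x,y,w,h=cv2.boundingRect(c)
        if cv2.contourArea(c)>8 and 200<x<330 and 120<y<230:
            M=cv2.moments(c); print(n,(x,y,w,h),M['m10']/M['m00'],M['m01']/M['m00'],cv2.contourArea(c))
for p in([.6584,.2396,.092],[.6424,.0302,.092]): print(proj(S['top'],p),proj(S['side'],p))
cv2.imwrite('pics/t21.png',cv2.resize(S['top']['frame'][140:220,210:310],None,fx=7,fy=7,interpolation=cv2.INTER_CUBIC))
cv2.imwrite('pics/s21.png',cv2.resize(S['side']['frame'][130:230,210:320],None,fx=6,fy=6,interpolation=cv2.INTER_CUBIC))
E
```

```text
time_s: 46.4
position: [0.5581, 0.1433, 0.1994]
orientation: [0.004, 0.04, 0.999, 0.001]
wrist_force: [-0.4, 0.1, 0.1]
gripper_width: 0.0009
t 46.40 pos [0.5581 0.1433 0.1994] jaw 85.43 tilt 0.41 w 0.0009 F [-0.4122  0.1105  0.1331] j7 0.95
shift mm (tool x,y,z) [0. 0. 0.]
top (285, 163, 4, 5) 286.3492063492063 164.8253968253968 10.5
top (315, 132, 40, 31) 333.683384510406 147.25639713408393 977.0
side (313, 194, 30, 35) 327.153825136612 210.26010928961747 610.0
side (282, 184, 6, 10) 283.9927536231884 188.54347826086956 23.0
[232.3993 163.3744] [246.0004 165.7347]
[287.1681 168.0163] [283.3676 193.3171]
```

View pics/t21.png

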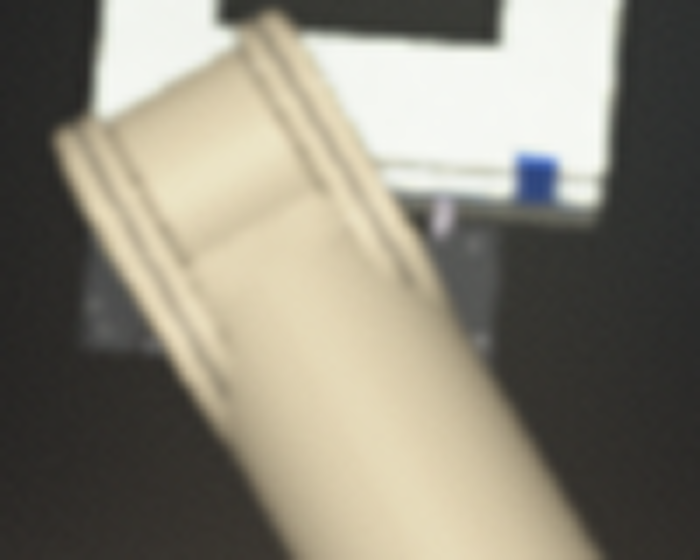

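View pics/s21.png

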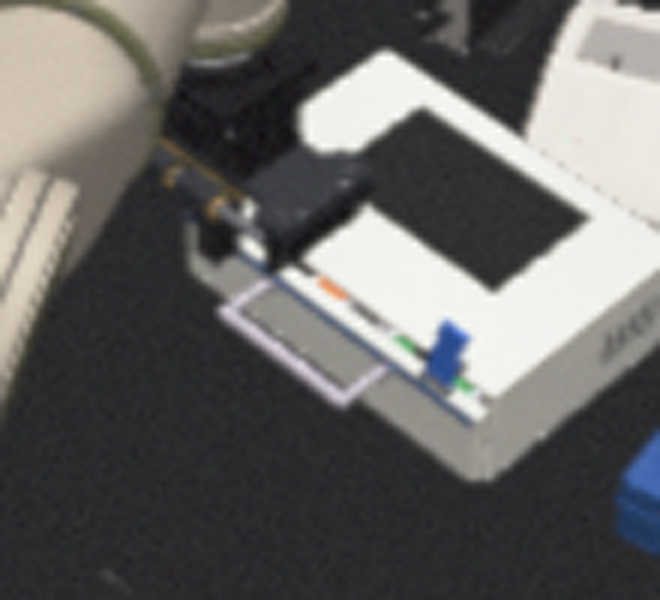

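```bash
python3 - <<'E'
from h import *
s=r.snapshot('side')
u=np.array([np.cos(.0775),-np.sin(.0775)]); w=np.array([-u[1],u[0]])
B=np.array([.4455,.1506])+.17*u; print('bar shut',B)
for k in(.055,-.055): print((proj(s,np.r_[B+k*w,.062])-[210,130]+.5)*6)
for uv in((222,312),(345,402)): print(onz(s,210-.5+uv[0]/6,130-.5+uv[1]/6,.062))
E
python3 -c "
from h import *
t=r.snapshot('side')
plan(.69,.2372,.16,85.5)"
```

```text
bar shut [0.615  0.1374]
[233.1278 312.5958]
[348.7878 400.714 ]
[0.6147 0.1983 0.062 ]
[0.6083 0.0838 0.062 ]
t 46.60 pos [0.5557 0.1421 0.194 ] jaw 85.44 tilt 0.07 w 0.0005 F [ 0.7469  0.5888 -0.3472] j7 0.95
shift mm (tool x,y,z) [-126.4  105.5   33.8]
roll total rad -0.0011 (-0.1 deg); shift if rolled first [-126.5  105.4   33.8]
```

```bash
python3 -m crank '[[0,-0.009,0.006,0,0],[0,-0.018,0.012,0,0],[0,-0.022,0.016,0,0],[0,-0.025,0.018,0,0],[0,-0.025,0.018,0,0],[0,-0.02,0.015,0,0],[0,-0.013,0.01,0,0],[0,-0.008,0.006,0,0],[0,0,0,0,0],[0,0,0,0,0]]'; python3 -c "
from h import *
plan(.703,.236,.1,85.5)
t=snap('top','top22.png');s=snap('side','side22.png')
cv2.imwrite('pics/t22.png',cv2.resize(t['frame'][130:220,210:310],None,fx=7,fy=7,interpolation=cv2.INTER_CUBIC))
cv2.imwrite('pics/s22.png',cv2.resize(s['frame'][130:230,210:320],None,fx=6,fy=6,interpolation=cv2.INTER_CUBIC))"
```

```text
time_s: 47.43
position: [0.703, 0.2324, 0.1933]
orientation: [-0.001, 0.039, 0.999, -0.0]
wrist_force: [0.0, -1.6, -1.0]
gripper_width: 0.0006
t 47.43 pos [0.703  0.2324 0.1933] jaw 85.50 tilt 0.13 w 0.0006 F [ 0.0329 -1.6055 -1.0029] j7 0.86
shift mm (tool x,y,z) [ 0.1  3.6 93.3]
roll total rad -0.0001 (-0.0 deg); shift if rolled first [ 0.1  3.6 93.3]
```

View pics/t22.png

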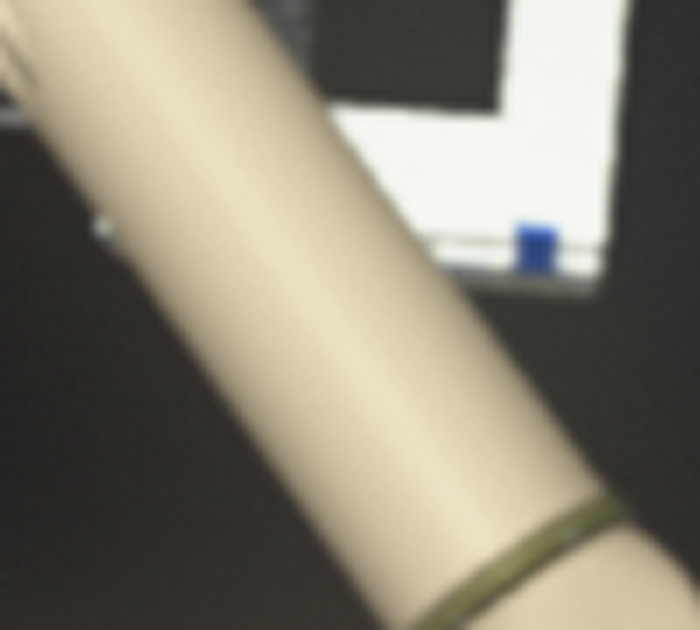

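View pics/s22.png

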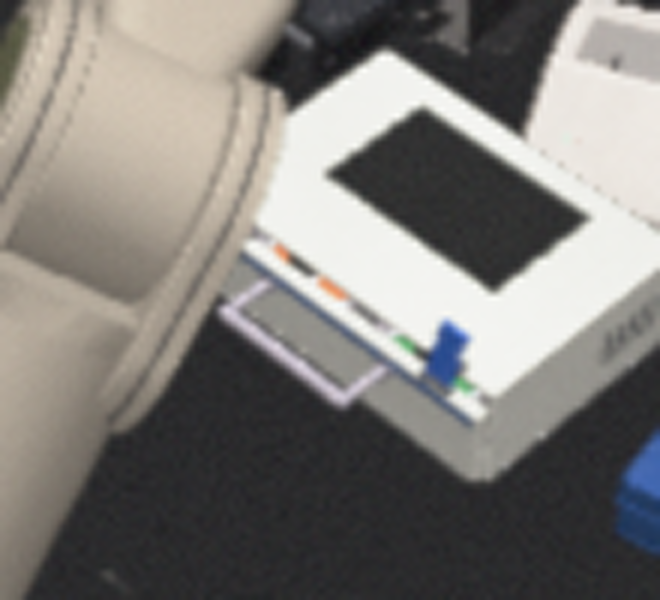

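```bash
python3 -m crank '[[0,0,0.0036,0.02,0],[0,0,0,0.025,0],[0,0,0,0.02,0],[0,0,0,0.015,0],[0,0,0,0.01,0],[0,0,0,0.005,0],[0,0,0,0,0]]'; python3 -m crank '[[0,0.004,0,0,0],[0,0.007,0,0,0],[0,0.007,0,0,0],[0,0.007,0,0,0],[0,0.007,0,0,0],[0,0.007,0,0,0],[0,0,0,0,0]]'; python3 -c "
from h import *
plan(.65,.2396)"
```

```text
time_s: 48.12
position: [0.7036, 0.2352, 0.0995]
orientation: [-0.0, 0.04, 0.999, -0.0]
wrist_force: [-0.3, -0.2, 0.1]
gripper_width: 0.0007
time_s: 48.7
position: [0.6637, 0.2391, 0.1006]
orientation: [0.0, 0.039, 0.999, -0.0]
wrist_force: [0.1, 1.0, -1.0]
gripper_width: 0.0001
t 48.70 pos [0.6637 0.2391 0.1006] jaw 85.50 tilt 0.02 w 0.0001 F [ 0.1133  1.0405 -0.9537] j7 0.79
shift mm (tool x,y,z) [13.7 -0.6 -0. ]
```

```bash
python3 -m crank '[[0,0.006,0,0,0],[0,0.008,0,0,0],[0,0.008,0,0,0],[0,0.008,0,0,0],[0,0.006,0,0,0],[0,0,0,0,0]]'; python3 -c "
from h import *
plan(.628,.2419,.058,85.5)
t=snap('top','top23.png');s=snap('side','side23.png')
cv2.imwrite('pics/t23.png',cv2.resize(t['frame'][130:220,210:310],None,fx=7,fy=7,interpolation=cv2.INTER_CUBIC))
cv2.imwrite('pics/s23.png',cv2.resize(s['frame'][130:230,210:320],None,fx=6,fy=6,interpolation=cv2.INTER_CUBIC))"
```

```text
time_s: 49.2
position: [0.6348, 0.2407, 0.1006]
orientation: [0.006, 0.041, 0.999, 0.002]
wrist_force: [30.8, 6.6, -18.3]
gripper_width: 0.0002
t 49.20 pos [0.6348 0.2407 0.1006] jaw 85.27 tilt 0.77 w 0.0002 F [ 30.7647   6.6157 -18.3035] j7 0.75
shift mm (tool x,y,z) [ 7.4  0.4 42.5]
roll total rad -0.0040 (-0.2 deg); shift if rolled first [ 7.4  0.5 42.5]
```

View pics/s23.png

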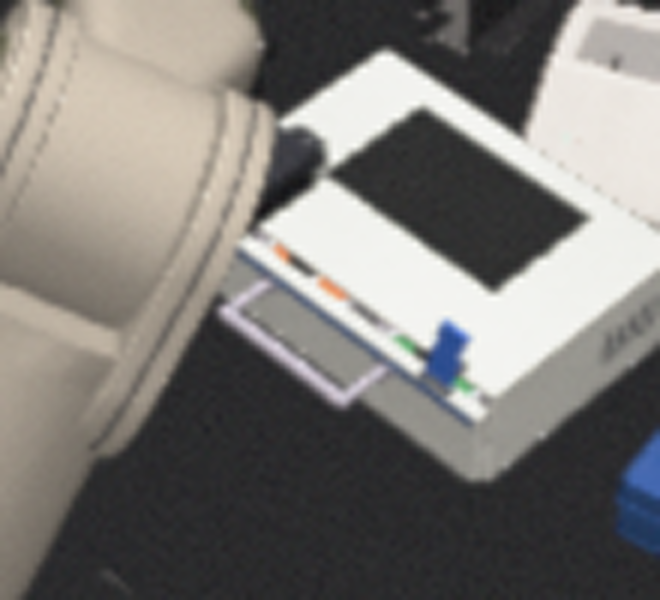

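View pics/t23.png

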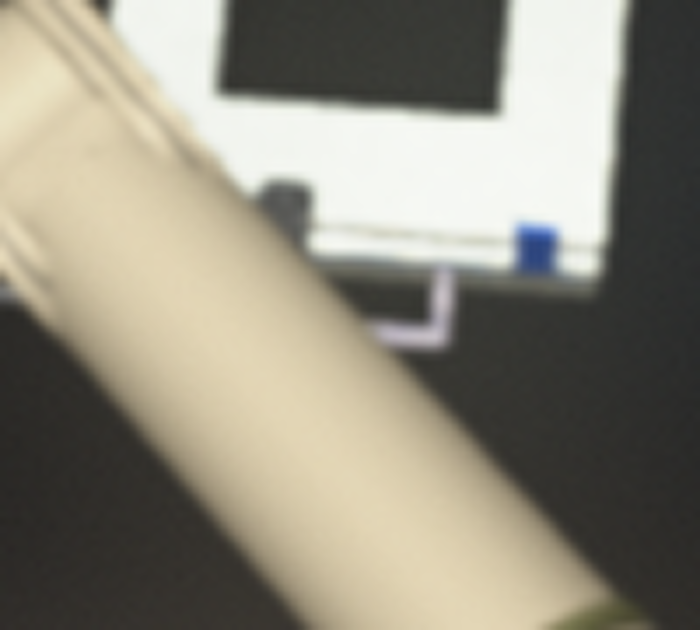

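```bash
python3 -c "
from h import *
s=r.sense(); print(s['wrist_force'],s['ft_torque'],s['position'],s['joint_positions'])"; python3 -m crank '[[0,-0.004,0,0,0],[0,-0.006,0,0,0],[0,0,0,0,0]]'; python3 -c "
from h import *
s=r.sense(); print(s['wrist_force'],s['ft_torque'],s['position'])"
```

```text
[ 30.2761   6.3945 -17.4445] [ 1.5202 -7.1737 -0.156 ] [0.6348 0.2408 0.1005] [ 0.1267  0.6585 -0.8249  1.4134  0.4943  1.2698  0.7541]
time_s: 49.55
position: [0.639, 0.2405, 0.0999]
orientation: [-0.0, 0.04, 0.999, -0.0]
wrist_force: [-0.9, -0.7, -0.8]
gripper_width: 0.0001
[-0.8954 -0.7004 -0.8182] [ 0.1215 -0.0974  0.0037] [0.639  0.2405 0.0999]
```

```bash
python3 -m crank '[[0,-0.01,0,0,0],[0,-0.015,0,0,0],[0,-0.015,0,-0.01,0],[0,-0.005,0,-0.025,0],[0,0,-0.015,-0.03,0],[0,0,-0.03,-0.02,0],[0,0,-0.035,0,0],[0,0,-0.035,0,0],[0,0,-0.035,0,0],[0,0,-0.03,0,0],[0,0,-0.02,0,0],[0,0,-0.01,0,0],[0,0,0,0,0]]'; python3 -c "
from h import *
plan(.687,.0268,.1,85.5)
t=snap('top','top24.png');s=snap('side','side24.png')
cv2.imwrite('pics/t24.png',cv2.resize(t['frame'][130:220,210:310],None,fx=7,fy=7,interpolation=cv2.INTER_CUBIC))
cv2.imwrite('pics/s24.png',cv2.resize(s['frame'][130:230,210:320],None,fx=6,fy=6,interpolation=cv2.INTER_CUBIC))"
```

```text
time_s: 50.63
position: [0.6669, 0.0253, 0.185]
orientation: [-0.0, 0.041, 0.999, -0.001]
wrist_force: [0.1, -0.3, 0.9]
gripper_width: 0.0004
t 50.63 pos [0.6669 0.0253 0.185 ] jaw 85.25 tilt 0.08 w 0.0004 F [ 0.1074 -0.2977  0.9257] j7 1.12
shift mm (tool x,y,z) [-20.    3.2  85. ]
roll total rad -0.0043 (-0.2 deg); shift if rolled first [-20.    3.1  85. ]
```

View pics/s24.png

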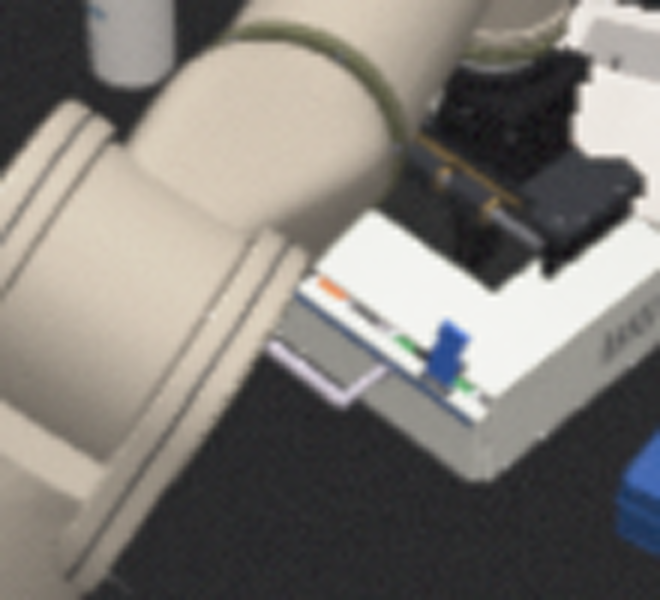

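View pics/t24.png

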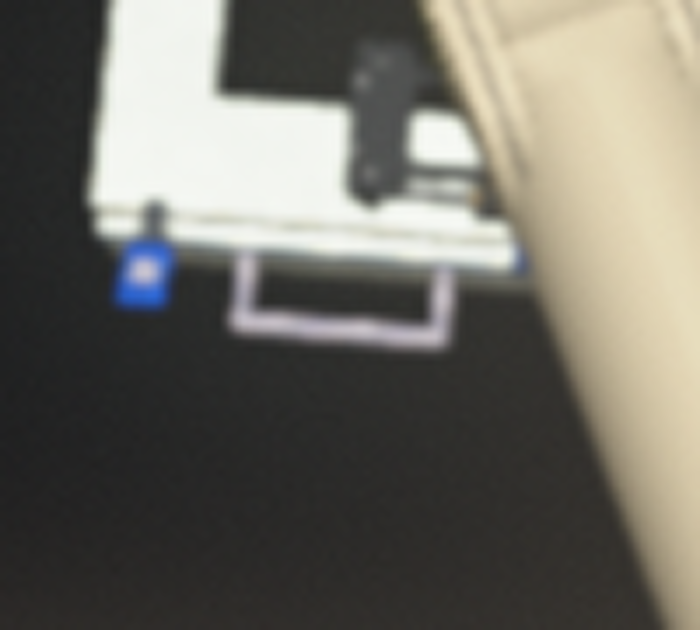

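```bash
python3 -m crank '[[0,-0.01,0.0015,0,-0.004],[0,-0.01,0.0015,0.01,0],[0,0,0,0.02,0],[0,0,0,0.02,0],[0,0,0,0.015,0],[0,0,0,0.012,0],[0,0,0,0.007,0],[0,0,0,0,0]]'; python3 -m crank '[[0,0.004,0,0,0],[0,0.007,0,0,0],[0,0.007,0,0,0],[0,0.007,0,0,0],[0,0.007,0,0,0],[0,0.007,0,0,0],[0,0.007,0,0,0],[0,0.007,0,0,0],[0,0.004,0,0,0],[0,0,0,0,0]]'; python3 -c "
from h import *
plan(.624,.0316)"
```

```text
time_s: 51.4
position: [0.6866, 0.0301, 0.0997]
orientation: [-0.001, 0.037, 0.999, 0.0]
wrist_force: [0.1, -0.4, 0.5]
gripper_width: 0.0008
time_s: 52.23
position: [0.6297, 0.0337, 0.1013]
orientation: [-0.0, 0.038, 0.999, -0.0]
wrist_force: [0.0, -0.6, 0.5]
gripper_width: 0.0006
t 52.23 pos [0.6297 0.0337 0.1013] jaw 85.69 tilt 0.04 w 0.0006 F [ 0.0135 -0.6357  0.4651] j7 1.08
shift mm (tool x,y,z) [ 5.5 -2.5  0. ]
```

```bash
python3 -m crank '[[0,0.003,-0.001,0,0],[0,0.003,-0.001,0,0],[0,0,0,-0.01,0],[0,0,0,-0.015,0],[0,0.006,0,0,0],[0,0.006,0,0,0],[0,0,0,0,0]]'; python3 -c "
from h import *
plan(.612,.0325)
s=snap('side','side25.png')
cv2.imwrite('pics/s25.png',cv2.resize(s['frame'][130:230,220:330],None,fx=6,fy=6,interpolation=cv2.INTER_CUBIC))"
```

```text
time_s: 52.82
position: [0.6112, 0.0332, 0.126]
orientation: [-0.0, 0.037, 0.999, -0.0]
wrist_force: [0.1, -0.1, -0.3]
gripper_width: 0.0003
t 52.82 pos [0.6112 0.0332 0.126 ] jaw 85.71 tilt 0.05 w 0.0003 F [ 0.0525 -0.1398 -0.3231] j7 1.09
shift mm (tool x,y,z) [-0.8 -0.7 -0. ]
```

View pics/s25.png

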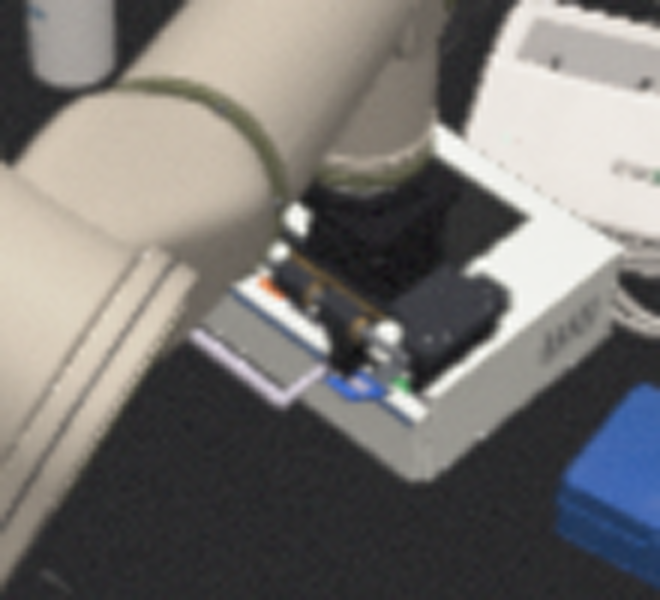

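```bash
python3 -m crank '[[0,0,0,0.01,0],[0,0,0,0.012,0],[0,0,0,0.012,0],[0,0,0,0.01,0],[0,0,0,0,0]]'; python3 -m crank '[[0,0,0,0.008,0],[0,0,0,0.008,0],[0,0,0,0.006,0],[0,0,0,0,0]]'; python3 -c "
from h import *
plan(.631,.031)
s=snap('side','side26.png')
cv2.imwrite('pics/s26.png',cv2.resize(s['frame'][130:230,220:330],None,fx=6,fy=6,interpolation=cv2.INTER_CUBIC))"
```

```text
time_s: 53.28
position: [0.611, 0.0327, 0.0788]
orientation: [-0.002, 0.038, 0.999, -0.0]
wrist_force: [-0.2, -0.2, -0.2]
gripper_width: 0.0006
time_s: 53.62
position: [0.6117, 0.0329, 0.0586]
orientation: [-0.001, 0.038, 0.999, -0.0]
wrist_force: [-0.3, -0.5, -0.5]
gripper_width: 0.0004
t 53.62 pos [0.6117 0.0329 0.0586] jaw 85.68 tilt 0.10 w 0.0004 F [-0.2765 -0.5285 -0.4557] j7 1.06
shift mm (tool x,y,z) [-19.4  -0.4  -0. ]
```

View pics/s26.png

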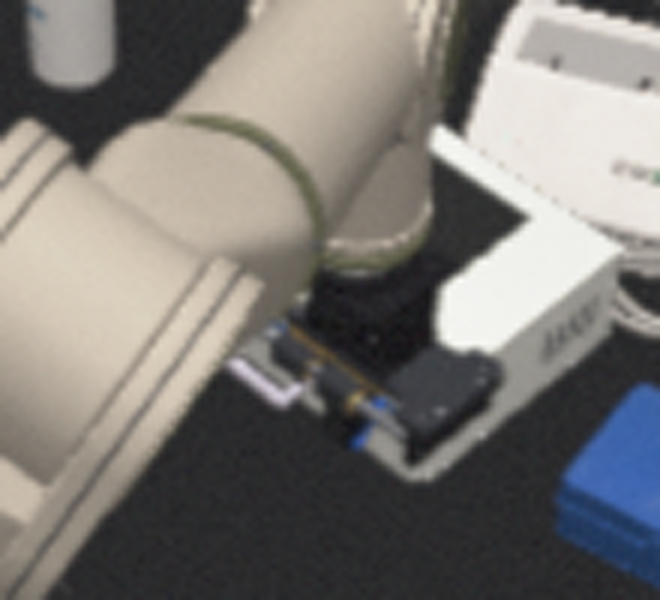

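```bash
python3 -m crank '[[0,-0.004,0,0,0],[0,-0.005,0,0,0],[0,-0.005,0,0,0],[0,0,0,0,0]]'; python3 -m crank '[[0,-0.003,0,0,0],[0,-0.003,0,0,0],[0,0,0,0,0]]';  python3 -m crank '[[0,-0.003,0,0,0],[0,0,0,0,0]]'; python3 -c "
from h import *
plan(.631,.031)
s=r.sense(); print(s['ft_torque'])"
```

```text
time_s: 54.0
position: [0.6275, 0.0318, 0.0603]
orientation: [0.0, 0.038, 0.999, 0.0]
wrist_force: [0.3, -0.2, 0.8]
gripper_width: 0.0004
time_s: 54.25
position: [0.6302, 0.0317, 0.06]
orientation: [-0.003, 0.037, 0.999, -0.001]
wrist_force: [-14.2, -1.6, 9.0]
gripper_width: 0.0004
time_s: 54.42
position: [0.6302, 0.0317, 0.0598]
orientation: [-0.006, 0.037, 0.999, -0.001]
wrist_force: [-29.7, -1.2, 19.3]
gripper_width: 0.0001
t 54.42 pos [0.6302 0.0317 0.0598] jaw 85.75 tilt 0.67 w 0.0001 F [-29.6642  -1.2413  19.2556] j7 1.06
shift mm (tool x,y,z) [-0.8 -0.7 -0. ]
[-0.2891  6.2676 -0.0777]
```

```bash
python3 -m crank '[[0,0.004,0,0,0],[0,0.01,0,0,0],[0,0.015,0,0,0],[0,0.02,0,0,0],[0,0.02,0,-0.02,0],[0,0.01,0,-0.03,0],[0,0,0.015,-0.03,0],[0,0,0.03,-0.03,0],[0,0,0.035,-0.01,0],[0,0,0.035,0,0],[0,0,0.03,0,0],[0,0,0.03,0,0],[0,0,0.015,0,0],[0,0,0,0,0]]'; python3 -c "
from h import *
plan(.625,.2425,.13,85.5)
t=snap('top','top27.png');s=snap('side','side27.png')
cv2.imwrite('pics/t27.png',cv2.resize(t['frame'][130:220,210:310],None,fx=7,fy=7,interpolation=cv2.INTER_CUBIC))
cv2.imwrite('pics/s27.png',cv2.resize(s['frame'][160:230,240:320],None,fx=9,fy=8,interpolation=cv2.INTER_CUBIC))"
```

```text
time_s: 55.58
position: [0.57, 0.2311, 0.1801]
orientation: [0.0, 0.035, 0.999, 0.001]
wrist_force: [0.5, -0.7, 0.7]
gripper_width: 0.0005
t 55.58 pos [0.57   0.2311 0.1801] jaw 86.00 tilt 0.16 w 0.0005 F [ 0.4567 -0.6783  0.7434] j7 0.77
shift mm (tool x,y,z) [-54.   15.1  50.1]
roll total rad 0.0087 (0.5 deg); shift if rolled first [-53.9  15.5  50.1]
```

View pics/s27.png

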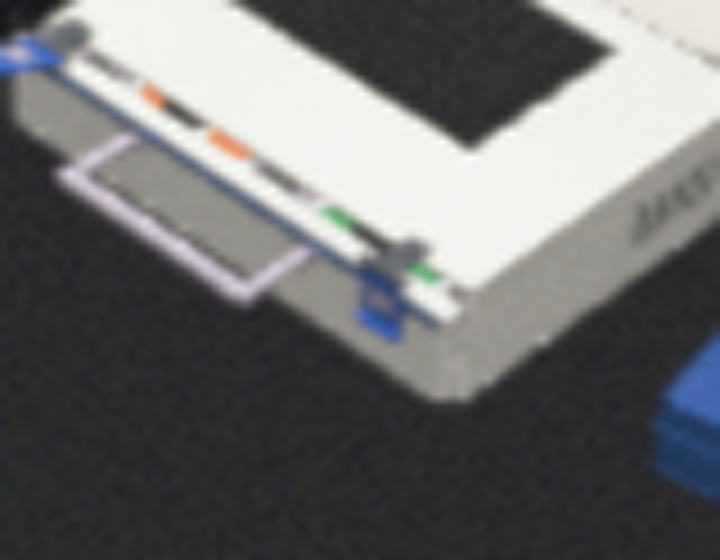

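View pics/t27.png

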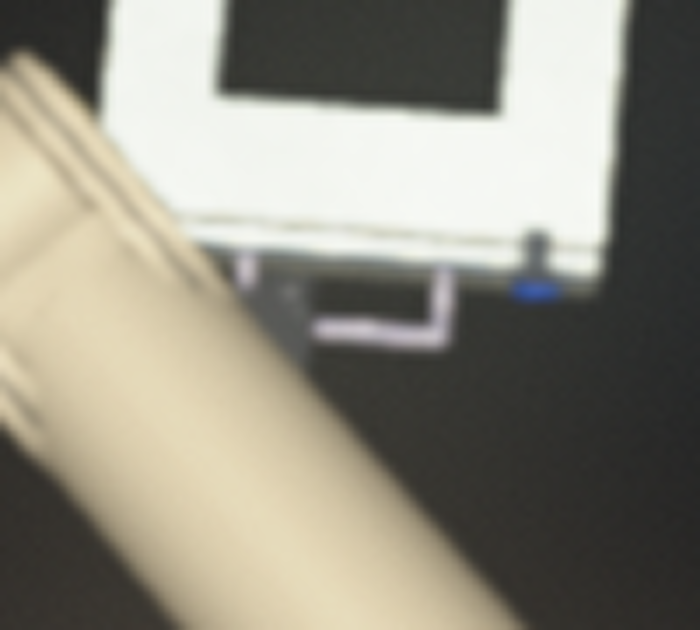

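```bash
python3 - <<'E'
from h import *
s=r.snapshot('side');t=r.snapshot('top')
for a,b in(((282,201.7),(286.2,172.1)),((282,200.5),(286.2,171.1)),((282,199),(286.2,170.3))): print(two(t,b,s,a))
u=np.array([np.cos(.0775),-np.sin(.0775)]);H=np.array([.6424,.0302])
for ang in(0,.1,.2,.35,.5):
    p=np.r_[H-u*.042*np.sin(ang),.092-.042*np.cos(ang)]; print(ang,p,'side',proj(s,p),'top',proj(t,p))
# hue-based blue mask px
for n,S in(('side',s),('top',t)):
    hsv=cv2.cvtColor(S['frame'],cv2.COLOR_BGR2HSV); m=((hsv[...,0]>105)&(hsv[...,0]<128)&(hsv[...,1]>110)&(hsv[...,2]>50))
    ys,xs=np.nonzero(m); k=(xs>275)&(xs<292)&(ys>160)&(ys<210); print(n,sorted(zip(ys[k].tolist(),xs[k].tolist())))
E
```

```text
(array([0.637 , 0.0326, 0.0438]), np.float64(0.003900502212486293))
(array([0.6393, 0.0334, 0.0488]), np.float64(0.001798848954822999))
(array([0.6404, 0.0339, 0.0567]), np.float64(0.00041928828173830974))
0 [0.6424 0.0302 0.05  ] side [282.9178 200.2812] top [287.1989 170.0937]
0.1 [0.6382 0.0305 0.0502] side [282.1878 200.8192] top [287.0996 171.1409]
0.2 [0.6341 0.0308 0.0508] side [281.4675 201.2847] top [287.0008 172.1589]
0.35 [0.628  0.0313 0.0525] side [280.4205 201.837 ] top [286.8556 173.6106]
0.5 [0.6223 0.0318 0.0551] side [279.4339 202.2028] top [286.7168 174.9448]
side [(194, 280), (194, 281), (195, 281), (195, 282), (196, 283), (198, 284), (199, 280), (199, 281), (199, 282), (200, 281), (200, 282), (200, 283), (201, 282), (201, 283)]
top [(170, 285), (171, 284), (171, 285), (171, 286), (171, 287), (171, 288), (172, 284), (172, 285), (172, 286), (172, 287), (172, 288)]
```

```bash
python3 -m crank '[[0,-0.012,0.004,0,0.0087],[0,-0.02,0.006,0.01,0],[0,-0.016,0.003,0.015,0],[0,-0.004,0.001,0.015,0],[0,0,0,0.01,0],[0,0,0,0,0]]'; python3 -c "
from h import *
plan(.6285,.2419,.126,85.5)"; python3 -m crank '[[0,0,0,0.01,0],[0,0,0,0.012,0],[0,0,0,0.012,0],[0,0,0,0.012,0],[0,0,0,0.01,0],[0,0,0,0.01,0],[0,0,0,0,0]]'; python3 -c "
from h import *
plan(.6285,.2419,.058,85.5)
t=snap('top','top28.png');s=snap('side','side28.png')
cv2.imwrite('pics/s28.png',cv2.resize(s['frame'][130:210,210:300],None,fx=8,fy=7,interpolation=cv2.INTER_CUBIC))
print(two(t,(286.2-.5,163.5-.5),s,(284.8,189.9)))"
```

```text
time_s: 56.28
position: [0.6224, 0.2344, 0.1267]
orientation: [-0.002, 0.042, 0.999, -0.001]
wrist_force: [-0.2, -0.5, 0.1]
gripper_width: 0.0005
t 56.28 pos [0.6224 0.2344 0.1267] jaw 85.14 tilt 0.24 w 0.0005 F [-0.1696 -0.5443  0.0504] j7 0.76
shift mm (tool x,y,z) [-5.4  8.   0.7]
roll total rad -0.0063 (-0.4 deg); shift if rolled first [-5.5  8.   0.7]
time_s: 56.87
position: [0.6229, 0.2352, 0.061]
orientation: [-0.001, 0.042, 0.999, -0.001]
wrist_force: [0.1, -0.6, -0.6]
gripper_width: 0.0005
t 56.87 pos [0.6229 0.2352 0.061 ] jaw 85.18 tilt 0.17 w 0.0005 F [ 0.0916 -0.6302 -0.6401] j7 0.73
shift mm (tool x,y,z) [-5.1  7.1  3. ]
roll total rad -0.0055 (-0.3 deg); shift if rolled first [-5.1  7.1  3. ]
(array([0.6611, 0.0368, 0.0913]), np.float64(0.002065924684534475))
```

View pics/s28.png

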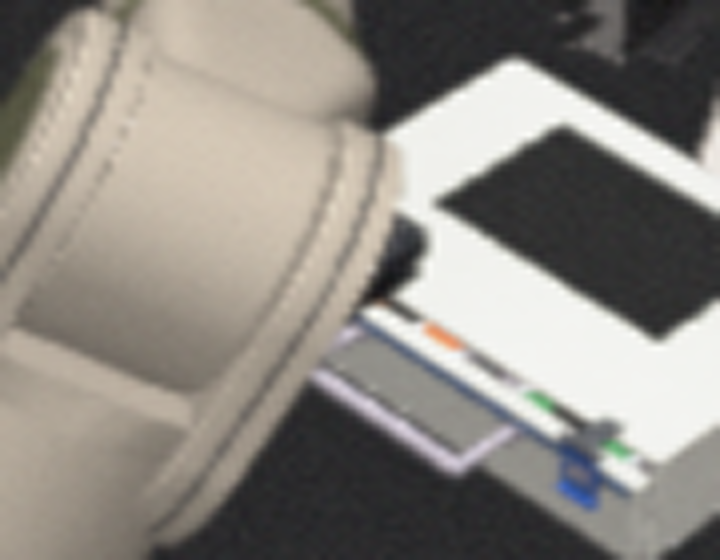

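```bash
python3 -m crank '[[0,0,0.005,0,-0.005],[0,-0.005,0,0,0],[0,-0.006,0,0,0],[0,-0.006,0,0,0],[0,0,0,0,0]]'; python3 -m crank '[[0,-0.003,0,0,0],[0,-0.003,0,0,0],[0,0,0,0,0]]';  python3 -m crank '[[0,-0.002,0,0,0],[0,0,0,0,0]]'; python3 -c "
from h import *
plan()
s=r.sense(); print(s['ft_torque'])"
```

```text
time_s: 57.38
position: [0.6425, 0.2391, 0.0635]
orientation: [0.0, 0.04, 0.999, 0.0]
wrist_force: [0.1, -0.2, 0.2]
gripper_width: 0.0006
time_s: 57.63
position: [0.6456, 0.239, 0.0632]
orientation: [-0.002, 0.039, 0.999, -0.001]
wrist_force: [-9.5, -1.7, 4.3]
gripper_width: 0.0006
time_s: 57.8
position: [0.6457, 0.239, 0.0632]
orientation: [-0.004, 0.039, 0.999, -0.001]
wrist_force: [-18.1, -2.6, 8.4]
gripper_width: 0.0004
t 57.80 pos [0.6457 0.239  0.0632] jaw 85.56 tilt 0.43 w 0.0004 F [-18.0756  -2.589    8.3661] j7 0.75
shift mm (tool x,y,z) [0. 0. 0.]
[-0.7104  3.6707 -0.0425]
```

```bash
python3 -m crank '[[0,0.005,0,0,0],[0,0.002,0,0,0],[0,0,0,0.003,0],[0,0,0,0.003,0],[0,0,0,0.002,0],[0,0,0,0.002,0],[0,0,0,0,0]]'; python3 -m crank '[[0,0,0,0.002,0],[0,0,0,0.002,0],[0,0,0,0,0]]'; python3 -m crank '[[0,0,0,0.002,0],[0,0,0,0,0]]'
```

```text
time_s: 58.38
position: [0.6422, 0.2391, 0.0529]
orientation: [-0.0, 0.04, 0.999, -0.0]
wrist_force: [-0.3, -0.2, -0.5]
gripper_width: 0.0007
time_s: 58.63
position: [0.6421, 0.2393, 0.0491]
orientation: [-0.0, 0.04, 0.999, -0.0]
wrist_force: [0.3, -0.9, -1.1]
gripper_width: 0.0003
time_s: 58.8
position: [0.6421, 0.2393, 0.0472]
orientation: [-0.0, 0.04, 0.999, -0.0]
wrist_force: [-0.1, -0.0, -0.6]
gripper_width: 0.0003
```

```bash
python3 -m crank '[[0,0,0,0.002,0],[0,0,0,0,0]]'; python3 -m crank '[[0,0,0,0.002,0],[0,0,0,0,0]]'; python3 -m crank '[[0,0,0,0.002,0],[0,0,0,0,0]]'
```

```text
time_s: 58.97
position: [0.6421, 0.2393, 0.0452]
orientation: [-0.0, 0.04, 0.999, -0.0]
wrist_force: [1.0, -0.3, 0.0]
gripper_width: 0.0004
time_s: 59.13
position: [0.6421, 0.2393, 0.0432]
orientation: [-0.0, 0.04, 0.999, -0.0]
wrist_force: [-0.1, -0.6, -0.4]
gripper_width: 0.0005
time_s: 59.3
position: [0.642, 0.2394, 0.0412]
orientation: [-0.0, 0.04, 0.999, -0.0]
wrist_force: [-0.3, 0.3, -0.6]
gripper_width: 0.0005
```

```bash
python3 -m crank '[[0,0,0,-0.001,0],[0,-0.002,0,0,0],[0,-0.002,0,0,0],[0,0,0,0,0]]'; python3 -m crank '[[0,-0.002,0,0,0],[0,0,0,0,0]]';  python3 -m crank '[[0,-0.002,0,0,0],[0,0,0,0,0]]'; python3 -c "
from h import *
plan()
s=r.sense(); print(s['ft_torque'])"
```

```text
time_s: 59.63
position: [0.6447, 0.2395, 0.0424]
orientation: [-0.002, 0.039, 0.999, -0.0]
wrist_force: [-7.6, -1.7, 4.5]
gripper_width: 0.0003
time_s: 59.8
position: [0.6453, 0.2395, 0.0424]
orientation: [-0.003, 0.039, 0.999, -0.001]
wrist_force: [-13.8, -2.8, 8.3]
gripper_width: 0.0004
time_s: 59.97
position: [0.6455, 0.2395, 0.0423]
orientation: [-0.005, 0.038, 0.999, -0.001]
wrist_force: [-23.2, -4.2, 14.0]
gripper_width: 0.0009
t 59.97 pos [0.6455 0.2395 0.0423] jaw 85.61 tilt 0.54 w 0.0009 F [-23.2111  -4.2016  14.0027] j7 0.74
shift mm (tool x,y,z) [0. 0. 0.]
[-0.8885  4.8277 -0.0606]
```

```bash
python3 -m crank '[[0,0.005,0,0,0],[0,0.01,0,0,0],[0,0.015,0,0,0],[0,0.02,0,0,0],[0,0.02,0,-0.01,0],[0,0.01,0,-0.02,0],[0,0,-0.015,-0.02,0],[0,0,-0.03,-0.01,0],[0,0,-0.035,0,0],[0,0,-0.035,0,0],[0,0,-0.035,0,0],[0,0,-0.03,0,0],[0,0,-0.02,0,0],[0,0,-0.01,0,0],[0,0,0,0,0]]'; python3 -c "
from h import *
plan(.615,.0323,.06,85.5)
t=snap('top','top29.png');s=snap('side','side29.png')
cv2.imwrite('pics/t29.png',cv2.resize(t['frame'][130:220,210:310],None,fx=7,fy=7,interpolation=cv2.INTER_CUBIC))
cv2.imwrite('pics/s29.png',cv2.resize(s['frame'][130:210,210:300],None,fx=8,fy=7,interpolation=cv2.INTER_CUBIC))"
```

```text
time_s: 61.22
position: [0.5542, 0.0331, 0.1027]
orientation: [0.0, 0.041, 0.999, -0.001]
wrist_force: [-0.1, -0.3, -0.0]
gripper_width: 0.0004
t 61.22 pos [0.5542 0.0331 0.1027] jaw 85.25 tilt 0.07 w 0.0004 F [-0.0901 -0.3227 -0.0274] j7 1.08
shift mm (tool x,y,z) [-60.6   4.2  42.7]
roll total rad -0.0043 (-0.2 deg); shift if rolled first [-60.7   4.   42.7]
```

View pics/s29.png

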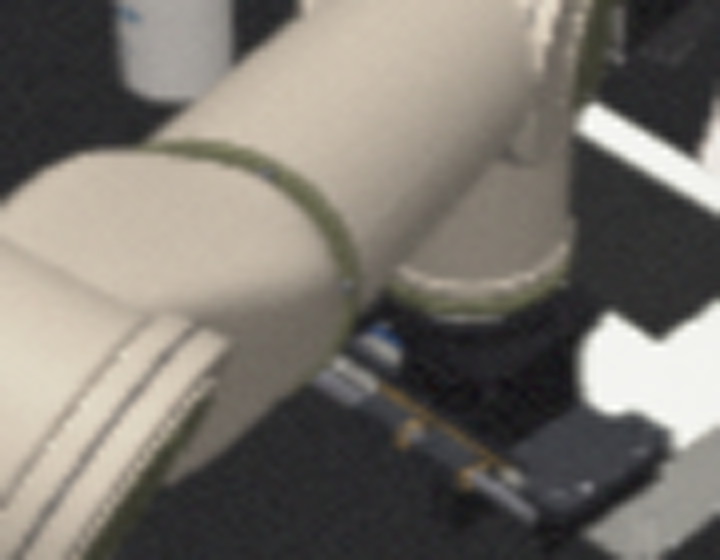

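View pics/t29.png

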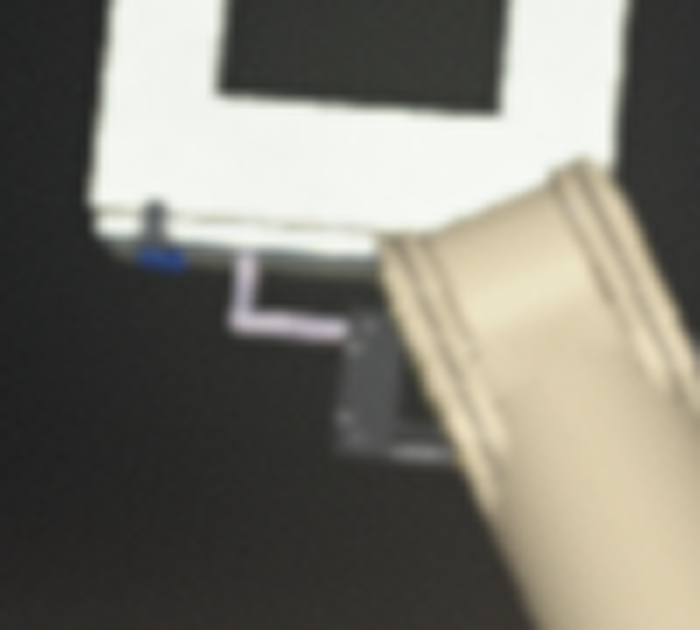

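```bash
python3 -m crank '[[0,-0.005,0,0.01,-0.004],[0,-0.01,0.002,0.015,0],[0,-0.015,0.002,0.015,0],[0,-0.012,0,0.01,0],[0,-0.008,0,0.008,0],[0,-0.005,0,0.001,0],[0,0,0,0,0]]'; python3 -c "
from h import *
plan(.6302,.0317,.043,85.5)"
```

```text
time_s: 61.9
position: [0.6094, 0.0368, 0.0429]
orientation: [-0.0, 0.037, 0.999, 0.0]
wrist_force: [0.6, -0.5, -0.8]
gripper_width: 0.0005
t 61.90 pos [0.6094 0.0368 0.0429] jaw 85.77 tilt 0.07 w 0.0005 F [ 0.5616 -0.4865 -0.8392] j7 1.03
shift mm (tool x,y,z) [-21.1  -3.5  -0.1]
roll total rad 0.0047 (0.3 deg); shift if rolled first [-21.2  -3.4  -0.1]
```

```bash
python3 -m crank '[[0,-0.005,-0.002,0,0.0047],[0,-0.006,-0.0015,0,0],[0,-0.004,0,0,0],[0,0,0,0,0]]'; python3 -m crank '[[0,-0.003,0,0,0],[0,-0.003,0,0,0],[0,0,0,0,0]]';  python3 -m crank '[[0,-0.003,0,0,0],[0,0,0,0,0]]'; python3 -m crank '[[0,-0.002,0,0,0],[0,0,0,0,0]]'
```

```text
time_s: 62.23
position: [0.6247, 0.0304, 0.0442]
orientation: [0.001, 0.04, 0.999, -0.0]
wrist_force: [-0.9, 0.1, 0.7]
gripper_width: 0.0005
time_s: 62.48
position: [0.6297, 0.0304, 0.0438]
orientation: [-0.0, 0.04, 0.999, -0.0]
wrist_force: [-1.8, -0.6, 3.4]
gripper_width: 0.0006
time_s: 62.65
position: [0.6299, 0.0305, 0.0436]
orientation: [-0.003, 0.04, 0.999, -0.001]
wrist_force: [-17.3, -1.4, 13.6]
gripper_width: 0.0005
time_s: 62.82
position: [0.6299, 0.0304, 0.0436]
orientation: [-0.005, 0.039, 0.999, -0.001]
wrist_force: [-28.2, -2.2, 20.1]
gripper_width: 0.0006
```

```bash
python3 -m crank '[[0,0.005,0,0,0],[0,0.01,0,0,0],[0,0.015,0,0,0],[0,0.02,0,0,0],[0,0.025,0,-0.01,0],[0,0.025,0,-0.02,0],[0,0.025,0,-0.03,0],[0,0.025,0,-0.03,0],[0,0.015,-0.015,-0.03,0],[0,0,-0.03,-0.02,0],[0,0,-0.035,0,0],[0,0,-0.035,0,0],[0,0,-0.035,0,0],[0,0,-0.035,0,0],[0,0,-0.03,0,0],[0,0,-0.02,0,0],[0,0,-0.01,0,0],[0,0,0,0,0],[0,0,0,0,0]]'; python3 -c "
from h import *
plan()
t=snap('top','top30.png');s=snap('side','side30.png')
cv2.imwrite('pics/t30.png',cv2.resize(t['frame'][100:250,180:330],None,fx=4,fy=4,interpolation=cv2.INTER_CUBIC))"
```

```text
time_s: 64.4
position: [0.4509, -0.1999, 0.1836]
orientation: [0.0, 0.04, 0.999, 0.0]
wrist_force: [-0.1, 1.5, -0.1]
gripper_width: 0.0003
t 64.40 pos [ 0.4509 -0.1999  0.1836] jaw 85.45 tilt 0.03 w 0.0003 F [-0.1261  1.5127 -0.138 ] j7 1.74
shift mm (tool x,y,z) [0. 0. 0.]
```

View pics/side30.png

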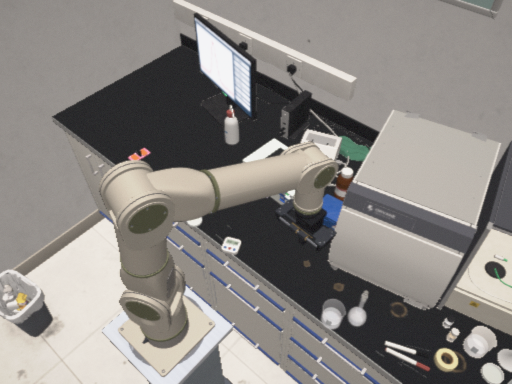

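View pics/t30.png

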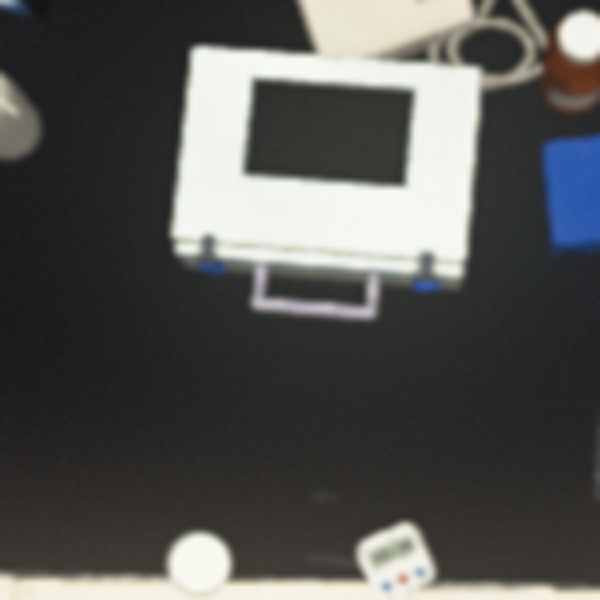

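View pics/top30.png

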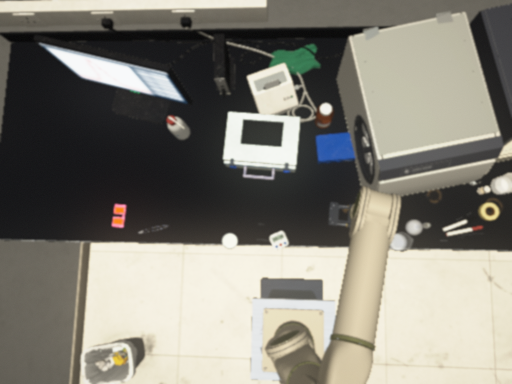

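```bash
python3 - <<'E'
from h import *
t=r.snapshot('top')
a,b=[onz(t,180-.5+u/4,100-.5+v/4,.062) for u,v in((255,303),(376,313))]; m=(a+b)/2
A,B=[onz(t,180-.5+u/4,100-.5+v/4,.062) for u,v in((250,338),(372,349))]; m0=(A+B)/2
print(m,m0,m-m0,'travel from first pose',np.linalg.norm(m-m0))
E
```

```text
[0.6138 0.1412 0.062 ] [0.579  0.1447 0.062 ] [ 0.0348 -0.0035  0.    ] travel from first pose 0.03494719797421296
```

```bash
python3 -c "
from h import *
print(r.sense()['time_s']); print(r.job_done())"
```

```text
64.55
the job is handed in; nothing more can be done
None
```

I handed the job in at 64.6 s, with every step carried out and the robot touching nothing. I pulled the drawer to its stop and pressed the three panels home: white in bay 2, orange in bay 0, green in bay 1. I saw no blue panel on the worktop and left the pink-edged look-alike alone. Then I pushed the drawer shut and flipped both latches down.

**What the last checks showed**
- **Panels:** each one gave way at the clips and then held firm at the home height under 32–37 N. White and orange showed level in their bays afterwards in both views, and green in the side view.
- **Drawer:** shutting ended on a hard stop at about 28 N. In the top view the handle had moved 35 mm from its first position. The arm readings put that at about 37.6 mm. The two agree to about 2–3 mm, so full closure rests mainly on the hard stop.
- **Latches:** both resisted firmly when pressed at mid-flap (23–28 N) and look alike in the last top view. I could not measure their angle to better than roughly 0.1 rad.
- **Bystanders:** they look undisturbed in the last pictures.

**What went wrong on the way**
- The fingertips turned out to be about 3 cm shorter than stated, so the first handle pull and the first grasp of the white panel closed on nothing. I repeated both lower down.
- Pressing in the white panel pushed the drawer about 4 mm in. I pulled it back out to its stop only after pressing in the orange panel, so orange went in with the drawer slightly short of fully out. It then sat within about 1 mm of the stop.
- The left latch jammed against the closed fingers at about 31 N while it was being flipped. I backed off and pressed it down from above.

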